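# Register a main bearing cap in the drilling fixture

## Task

Lift the longer of the two bearing caps out of the wooden rack, lay it down on its broad face on the black rubber pad and let go of it there. Then take it again by its edges, set it down flat on the steel fixture plate and push it up to the stops, so that both its feet sit flush against the long rail and one end sits flush against the short end stop. Do not tip it over on the fixture plate, and leave the shorter cap standing in the rack.

Things in the scene. Friction and masses are not known exactly. Their poses are not given: they have to be found in the camera images.
- cap_mid (a point): Longer bearing cap: aluminium arch block, mm: 120 long (its y), 25 thick (x), 50 high (z), 0.25 to 0.45 kg. It stands in a rack slot on two feet (34 long, at the ends); between them a half-round arch of radius 26 opens to -z, leaving a crown 24 high. The +x and -x broad faces are alike; either may end on top. Point: centre of the envelope, 25 above the feet, 38 above the table in the rack.
- cap_feet (a point): The point midway between the two foot faces of the longer cap, in the plane of the foot faces, 25 mm from cap_mid along its -z; axes as cap_mid.
- short_mid (a point): The shorter bearing cap, alike but 90 mm long (same 25 mm thickness and 50 mm height), standing in the other slot of the rack; centre of its envelope, axes as the longer cap. It stays there.
- rack: Fixed wooden rack 150 (x) by 160 (y) by 25 mm high, origin under its centre, at table height. Two slots run along its y at x = -37.5 and +37.5 mm, 28 mm wide, 12 mm deep, open at both ends. Which slot holds the longer cap varies.
- pad: Fixed black rubber pad 180 by 180 by 4 mm thick on the table, high friction; origin at the centre of its underside. Pushed near its top edge on this pad, a standing cap tips over without sliding.
- fixture: Fixed steel plate 120 (x) by 200 (y) by 15 mm thick, origin under its centre, at table height. On it, each 15 mm tall: the long rail along the whole +x edge (inner face at x = +40 mm) and the short end stop at the +y edge (inner face at y = +80 mm, x from -30 to +40 mm). The -x and -y sides are open.
- corner (a point): The inside corner of the fixture at plate height (fixture x = +40, y = +80, z = +15 mm), where rail and end stop meet; axes as the fixture.
Not all that is in view belongs to the job. Leave any pink look-alike of the rack alone.

How it is judged:
By the outcome, as a careful person would: the job done as asked, in the order asked, and still so for the second after the job is handed in, with the robot touching nothing.
It also fails if it takes over 72 s, if anything falls off the work surface, if the arm or the gripper's body presses on something with over 40 N, if the wrist force passes 120 N, or if a joint passes its speed limit or range.

## Robot

A 6-joint arm with a two-finger parallel gripper is mounted at the origin on the work surface. World frame = base frame: x ahead of the robot, y to its left, z up, the work surface at z = 0. Lengths are in mm, angles in degrees, forces in N, time in s.
With the tool pointing down it reaches from about 300 to 850 mm from the base axis. Payload 4.2 kg.
Tool frame: the origin (TCP) lies at the very end of the fingers, on their centre line; the grasp point (between the pads) lies 19 mm behind it; z points along the fingers, x is the direction in which the jaws open and shut, and the axes are right-handed (so a half turn about z gives the same grasp; the last joint's range is limited). The gripper opens to 91 mm and grips with 3 to 60 N. Pads are 32 mm wide; open, the fingers measure 118 mm over their backs; the gripper's body (76 mm by 178 mm) begins 60 mm behind the grasp point.
Start: joints at [67.724, 18.312, 89.639, -0, 72.044, -1.146], TCP at [207.289, 536.353, 213.976] pointing down, gripper open.
Joint ranges: [-177.97, 177.97], [-48.28, 115.42], [12.27, 149.76], [-77.06, 257.06], [2.81, 150.46], [-146.56, 146.56]. Speed limits (degrees/s): [147.25, 147.25, 180, 180, 180, 180].

## Interface

Orientations are given as [roll, pitch, yaw] about the fixed x, y, z axes, in that order (R = Rz(yaw) Ry(pitch) Rx(roll)).
In Python, from workcell import env gives the robot as it stands.
- The arm moves only by the tool servo_tool, never from a script. Its argument "plan" is a list of rows, each a list of 3 entries, a list of its own where there are three numbers: the turn, a rotation vector about the tool's x, y, z in degrees, then the shift along the tool's x, y, z in mm, then the finger opening in mm, from 0 to 91.2. In form: [[[ax, ay, az], [dx, dy, dz], claw], ...]. A call has exactly 10 rows; each row shifts and turns the pose as measured when the row begins, along the tool's axes as they then stand; what a row does not reach is not made up. A row lasts 1/8 s, in which the tool goes at most 62.5 mm and 10.7 degrees, less where a joint would pass 70% of its speed; a pose out of reach is approached as far as the arm can. A call with a gripper value outside its range is refused whole. The fingers move at their own pace and stop on an object; "squeeze" is the grip in N (left out, the last holds). Time passes only in rows, so rows that do not move let the fingers close, or fill a call up. It gives the time, the measured TCP pose, the force and the opening at its end, in the units of the state.
- env.state(): the state, without advancing time (a new reading comes with each control period).
- env.grab_frame(name): name is "side" or "top" or "wrist"; returns a dict with "pixels" (480x640x3 uint8, red, green, blue), "intrinsics" (3x3 intrinsics, pixels), "distortion" ([k1, k2, p1, p2, k3] as OpenCV has them; the pictures are not rectified), "eye" and "attitude" of the camera in the world. Camera axes: x right, y up, looking along -z (the intrinsics and any distortion apply to the point x, -y, -z); pixel columns grow to the right and rows downward; lengths in mm; the calibration is good to about 2 mm. A picture is of the moment at which its call begins. There is no depth.
- env.job_done(): hands the job in, once; it reports no verdict.
The state is a dict: "time_s": time; "qpos": joint angles; "qvel": joint speeds; "effort": joint torques, N m; "ee_pos": TCP position; "ee_rot": TCP orientation; "force": force on the tool from outside, world axes, zero at the start; "torque": the same for the moment, N m; "gripper_width": finger opening in mm.
Only numpy, scipy, OpenCV 4.12 (cv2) and the standard library are available. Lean on these libraries where they do the work, as an engineer would, in place of code of your own. Each camera call takes 0.05 s, during which the arm holds its last target.

## Working session

There is one attempt and no reset: what is moved stays moved. The work goes in short steps, Python scripts to look and compute and a tool call to move; the robot and the scene stay as the last step left them, time stands still between calls to the robot, and variables do not carry over. Pictures are saved under pics/ and viewed, and the job is handed in when it is done.

Besides the shell and the picture viewer there is one more tool, called after ">>>" as name(argument=value, ...), one argument or row to a line, values as JSON. servo_tool: Moves the arm, as the interface text tells. Its arguments: {"type":"object","properties":{"plan":{"type":"array"},"squeeze":{"type":"number"}},"required":["plan"]}

```bash
mkdir -p pics; ls; python3 - <<'E'
from workcell import env
import cv2
s=env.state(); print(s)
for n in ["side","top","wrist"]:
    f=env.grab_frame(n); cv2.imwrite(f"pics/a_{n}.png",f["pixels"][:,:,::-1]); print(n,f["intrinsics"],f["distortion"],f["eye"],f["attitude"])
E
```

```text
pics
{'time_s': 0.0, 'qpos': array([ 6.77241093e+01,  1.83507467e+01,  8.97070783e+01, -3.24085573e-03,
        7.20438747e+01, -1.14636315e+00]), 'qvel': array([ 0.09600644,  0.05724148, -0.01145582,  0.03771075,  0.00402496,
        0.02131666]), 'effort': array([-2.50295263e-03, -4.12467921e+01, -2.31967682e+01,  7.23969075e-02,
        4.59585583e-02, -1.28035686e-04]), 'ee_pos': array([207.10010645, 535.85809831, 213.12469782]), 'ee_rot': array([1.79998954e+02, 1.01741081e-01, 6.88714733e+01]), 'force': array([ 0.11725898,  0.41773275, -0.56861958]), 'torque': array([-0.01816176,  0.00718598,  0.04296469]), 'gripper_width': 91.40377307925502}
side [[434.22281382   0.         325.57444928]
 [  0.         434.22281382 245.29778899]
 [  0.           0.           1.        ]] [-0.10204936  0.          0.          0.          0.        ] [ -89.25678537 -483.60650394  843.08066075] [ 43.66862287   0.37658954 -46.04067658]
top [[464.10323632   0.         322.60647538]
 [  0.         464.10323632 235.25140339]
 [  0.           0.           1.        ]] [0.01911803 0.         0.         0.         0.        ] [ 217.85989604   24.50698667 1088.31998506] [ 11.16671844  -0.52663981 -90.49548855]
wrist [[379.85843695   0.         319.90337394]
 [  0.         379.85843695 231.04521407]
 [  0.           0.           1.        ]] [0.01240723 0.         0.         0.         0.        ] [139.93637849 562.39144297 383.91750129] [-14.97922279   0.12779475  68.81809779]
```

View pics/a_top.png

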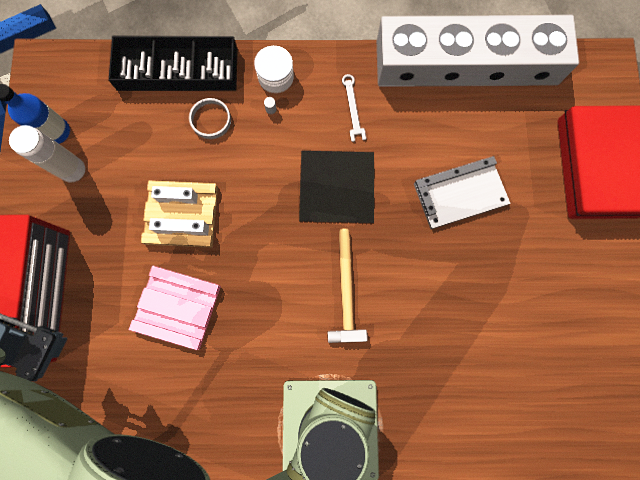

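View pics/a_side.png

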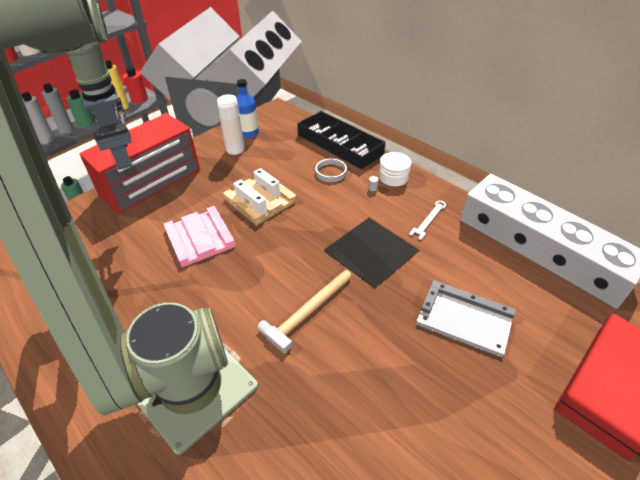

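View pics/a_wrist.png

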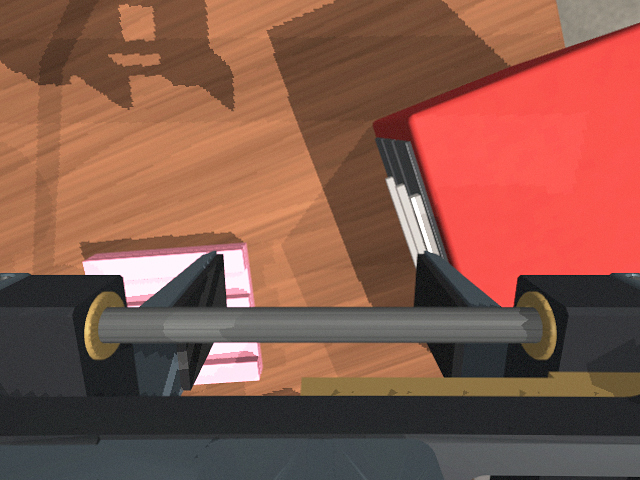

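The top view shows:
- wooden rack around (180,213), with one cap at (175,192) and one at (177,226)
- pink look-alike around (175,307)
- pad around (337,187)
- fixture around (463,193), its dark long rail along the upper edge and its short stop on the left

Next I'll measure these.

```bash
cat > h.py <<'E'
import numpy as np, cv2
from scipy.spatial.transform import Rotation as R
from workcell import env
F=np.diag([1,-1,-1.])
class Cam:
    def __init__(s,n):
        f=env.grab_frame(n); s.im=f["pixels"]; s.K=np.array(f["intrinsics"]); s.d=np.array(f["distortion"]); s.e=np.array(f["eye"])
        s.R=R.from_euler('xyz',f["attitude"],degrees=True).as_matrix()
    def plane(s,px,z):
        px=np.array(px,float).reshape(-1,1,2)
        u=cv2.undistortPoints(px,s.K,s.d).reshape(-1,2)
        r=np.c_[u,np.ones(len(u))]@(s.R@F).T
        return s.e+r*((z-s.e[2])/r[:,2])[:,None]
    def proj(s,P):
        P=np.array(P,float).reshape(-1,3); M=(s.R@F).T
        return cv2.projectPoints(P,cv2.Rodrigues(M)[0],-M@s.e,s.K,s.d)[0].reshape(-1,2)
    def save(s,name,box=None,k=1):
        im=s.im if box is None else s.im[box[1]:box[3],box[0]:box[2]]
        im=cv2.resize(im,None,fx=k,fy=k,interpolation=cv2.INTER_CUBIC); cv2.imwrite("pics/"+name,im[:,:,::-1])
def comps(mask,amin=100):
    c,_=cv2.findContours(mask.astype(np.uint8),cv2.RETR_EXTERNAL,cv2.CHAIN_APPROX_NONE)
    return [x for x in c if cv2.contourArea(x)>amin]
def rect(P): # points Nx2 world -> minAreaRect
    return cv2.minAreaRect(np.array(P[:,:2],np.float32))
E
python3 - <<'E'
from h import *
c=Cam("top")
c.save("crop_rack.png",(130,165,240,265),6); c.save("crop_fix.png",(400,145,520,240),6)
h=cv2.cvtColor(c.im,cv2.COLOR_RGB2HSV).astype(int)
H,S,V=h[...,0],h[...,1],h[...,2]
def rep(name,m,z,box,amin=100):
    mm=np.zeros_like(m); x0,y0,x1,y1=box; mm[y0:y1,x0:x1]=m[y0:y1,x0:x1]
    for k in comps(mm,amin):
        P=c.plane(k.reshape(-1,2),z); print(name,cv2.boundingRect(k),rect(P))
rep("pad",V<60,4,(285,140,390,235))
rep("cap",(S<60)&(V>120),63,(140,178,222,240))
rep("rackwood",(H>15)&(H<30)&(S>80)&(V>100),25,(130,165,230,260))
rep("fixplate",(S<60)&(V>150),15,(400,145,520,240))
rep("fixall",(S<60),15,(400,145,520,240))
for p in [(175,192),(177,226),(200,187),(190,205),(463,193),(450,174),(427,205),(337,187)]: print(p,h[p[1],p[0]])
E
```

```text
pad (300, 151, 74, 73) ((553.366455078125, -22.54029083251953), (177.1178741455078, 179.7920379638672), 88.24488067626953)
cap (149, 218, 56, 17) ((443.73260498046875, 341.570556640625), (125.31028747558594, 33.906192779541016), 87.08773040771484)
cap (151, 186, 44, 17) ((518.7341918945312, 354.1134033203125), (99.45978546142578, 36.27168655395508), 87.41410064697266)
rackwood (141, 180, 75, 66) ((484.94610595703125, 349.5176086425781), (163.43841552734375, 151.7154998779297), 86.78846740722656)
fixplate (428, 166, 82, 62) ((522.829345703125, -326.10101318359375), (99.40738677978516, 200.0648956298828), 17.261327743530273)
fixall (414, 156, 96, 73) ((534.1160888671875, -324.2659912109375), (124.0652847290039, 209.68043518066406), 17.37944793701172)
(175, 192) [ 90   1 255]
(177, 226) [ 90   1 255]
(200, 187) [ 25  88 254]
(190, 205) [ 17 135 228]
(463, 193) [ 15   8 249]
(450, 174) [ 15  10 146]
(427, 205) [  4  12 144]
(337, 187) [15 45 45]
```

```bash
ls -la pics
```

```text
total 2156
drwxr-xr-x 2 agent agent   4096 Dec  6 17:47 .
drwxr-xr-x 3 agent agent   4096 Dec  6 17:47 ..
-rw-r--r-- 1 agent agent 452257 Dec  6 17:46 a_side.png
-rw-r--r-- 1 agent agent 528959 Dec  6 17:47 a_top.png
-rw-r--r-- 1 agent agent 479842 Dec  6 17:47 a_wrist.png
-rw-r--r-- 1 agent agent 358731 Dec  6 17:47 crop_fix.png
-rw-r--r-- 1 agent agent 364971 Dec  6 17:47 crop_rack.png
```

View pics/crop_rack.png

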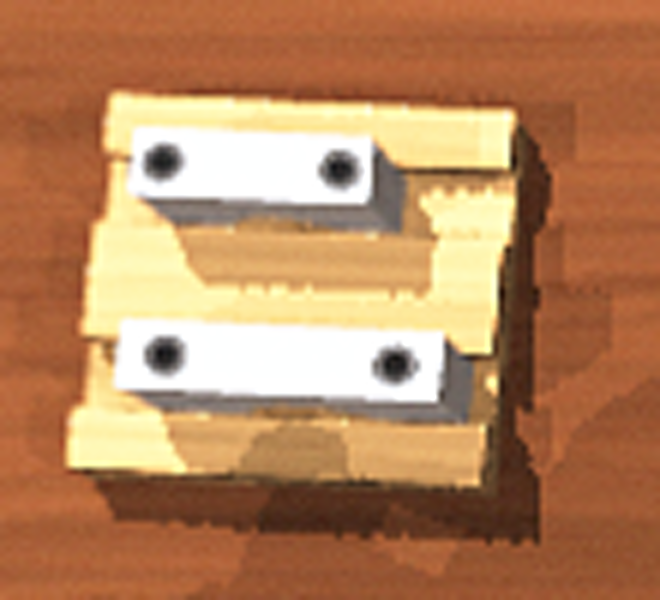

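View pics/crop_fix.png

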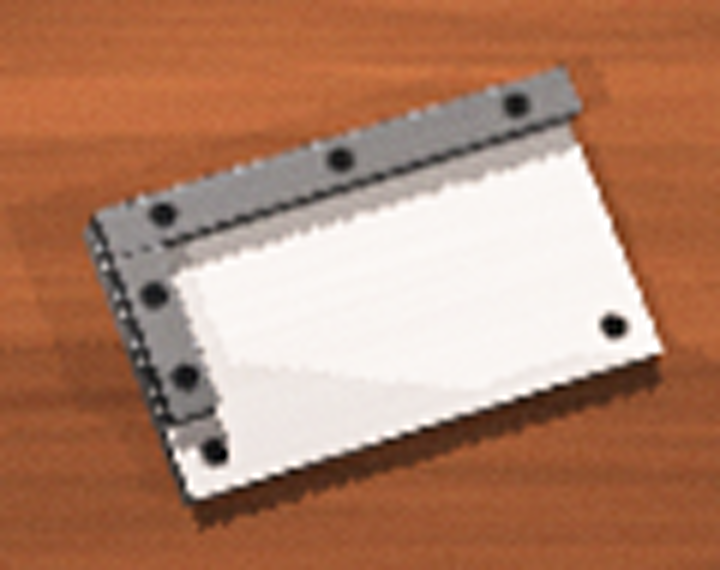

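The caps in the rack are A at (173,194), about 44 px long, and B at (177,226), about 56 px long. B is the longer one: 125 vs 99 mm in a loose mask, and the enlarged crop confirms it. The pink block is not used. Next I'll refine the cap top face and the fixture edges.

```bash
python3 - <<'E'
from h import *
for n in ["top","side"]:
    c=Cam(n); print(n)
    h=cv2.cvtColor(c.im,cv2.COLOR_RGB2HSV).astype(int); H,S,V=h[...,0],h[...,1],h[...,2]
    def box(m,b):
        mm=np.zeros_like(m); mm[b[1]:b[3],b[0]:b[2]]=m[b[1]:b[3],b[0]:b[2]]; return mm
    b=(140,178,222,240) if n=="top" else (220,160,300,225)
    m=box((S<40)&(V>215),b)
    for k in comps(m,60):
        # close bolt holes, use moments of hull region
        P=c.plane(k.reshape(-1,2),63); print("cap",cv2.boundingRect(k),rect(P))
    b=(400,145,520,240) if n=="top" else (405,270,525,365)
    m=box((S<45)&(V>110)&(V<175),b)
    for k in comps(m,60):
        print("rails",cv2.boundingRect(k),rect(c.plane(k.reshape(-1,2),30)))
        q=cv2.approxPolyDP(k,2.5,True).reshape(-1,2); print(np.c_[q,c.plane(q,30)[:,:2].round(1)].tolist())
    c.save(f"fix_{n}.png",b,6)
c=Cam("wrist")
E
```

```text
top
cap (149, 218, 55, 14) ((447.0246276855469, 343.1289978027344), (121.34696960449219, 27.077938079833984), 86.70458984375)
cap (151, 186, 41, 13) ((522.978759765625, 357.78753662109375), (91.17315673828125, 27.345458984375), 87.00837707519531)
rails (416, 157, 81, 58) ((548.1841430664062, -317.63128662109375), (87.60986328125, 200.09165954589844), 18.53997039794922)
[[493.0, 157.0, 615.7, -398.5], [417.0, 180.0, 559.3, -213.1], [429.0, 214.0, 475.8, -237.3], [436.0, 211.0, 483.0, -254.2], [427.0, 191.0, 532.0, -235.5], [432.0, 188.0, 539.3, -247.8], [427.0, 184.0, 549.2, -236.4], [493.0, 166.0, 593.0, -396.8], [480.0, 168.0, 588.2, -365.3], [495.0, 163.0, 600.5, -402.2]]
side
cap (234, 180, 32, 23) ((450.9512634277344, 342.94293212890625), (123.53604888916016, 37.52116775512695), 86.75926208496094)
cap (254, 168, 25, 18) ((522.7581176757812, 359.7831115722656), (95.06428527832031, 30.11039161682129), 86.97258758544922)
rails (417, 322, 86, 35) ((462.4557189941406, -344.63446044921875), (8.815279006958008, 191.96664428710938), 17.34256935119629)
[[417.0, 322.0, 436.2, -252.3], [502
[... 287 characters left out ...]
0, 559.6, -303.5], [437.0, 291.0, 539.9, -235.5], [442.0, 289.0, 553.1, -240.8], [514.0, 314.0, 606.5, -403.7], [514.0, 310.0, 616.8, -398.4], [484.0, 299.0, 596.4, -330.2], [481.0, 299.0, 591.5, -325.0], [484.0, 303.0, 586.2, -336.2], [475.0, 299.0, 581.7, -314.5], [478.0, 296.0, 594.4, -315.2], [471.0, 294.0, 588.0, -299.8], [465.0, 297.0, 570.5, -294.0], [444.0, 290.0, 553.9, -246.0], [443.0, 284.0, 567.6, -234.1], [439.0, 288.0, 550.7, -233.9], [430.0, 287.0, 538.4, -216.4], [438.0, 289.0, 546.6, -233.8], [436.0, 293.0, 533.3, -237.1], [430.0, 291.0, 528.4, -223.3], [431.0, 295.0, 520.2, -231.9], [436.0, 295.0, 528.4, -240.5], [431.0, 303.0, 501.0, -245.1], [425.0, 299.0, 500.9, -228.3]]
```

```bash
cat > go.py <<'E'
import sys
from h import *
def go(tp,yaw,n,pre=None,roll=180,pitch=0):
    """print n tool-frame rows to reach pose, equal steps"""
    s=env.state(); p=np.array(s["ee_pos"]); A=R.from_euler('xyz',s["ee_rot"],degrees=True)
    B=R.from_euler('xyz',[roll,pitch,yaw],degrees=True)
    d=(np.array(tp)-p)/n; rv=(A.inv()*B).as_rotvec()/n
    print("pos",p.round(1),"rot",np.round(s["ee_rot"],1),"F",np.round(s["force"],1),"w",round(s["gripper_width"],1),"t",round(s["time_s"],2))
    for i in range(n):
        print(np.degrees(rv).round(1).tolist(),(A.inv().apply(d)).round(1).tolist()); A=A*R.from_rotvec(rv)
a=[float(x) for x in sys.argv[1:]]
go(a[:3],a[3],int(a[4]))
E
python3 go.py 447 343 110 -3.2 8
```

```text
pos [207.3 536.3 213.8] rot [-180.     0.    68.9] F [ 0.1  0.1 -0.1] w 91.2 t 0.35
[0.0, 0.0, 9.0] [-11.7, 36.7, 13.0]
[0.0, 0.0, 9.0] [-5.8, 38.0, 13.0]
[0.0, 0.0, 9.0] [0.2, 38.5, 13.0]
[0.0, 0.0, 9.0] [6.2, 38.0, 13.0]
[0.0, 0.0, 9.0] [12.1, 36.5, 13.0]
[0.0, 0.0, 9.0] [17.7, 34.2, 13.0]
[0.0, 0.0, 9.0] [22.8, 31.0, 13.0]
[0.0, 0.0, 9.0] [27.4, 27.1, 13.0]
```

>>> servo_tool(
  plan=[
    [[0, 0, 9], [-12, 37, 13], 46],
    [[0, 0, 9], [-6, 38, 13], 46],
    [[0, 0, 9], [0, 38, 13], 46],
    [[0, 0, 9], [6, 38, 13], 46],
    [[0, 0, 9], [12, 36, 13], 46],
    [[0, 0, 9], [18, 34, 13], 46],
    [[0, 0, 9], [23, 31, 13], 46],
    [[0, 0, 9], [27, 27, 13], 46],
    [[0, 0, 0], [0, 0, 0], 46],
    [[0, 0, 0], [0, 0, 0], 46],
  ],
)

```text
time_s: 1.6
ee_pos: [450.2, 335.7, 106.9]
ee_rot: [-179.8, -0.0, -5.4]
force: [0.1, 0.4, 0.2]
gripper_width: 46.2
```

```bash
python3 go.py 447 343 60 -3.2 1; python3 -c "
from h import *
Cam('wrist').save('w1.png'); Cam('top').save('t1.png',(100,140,300,290),4)"
```

```text
pos [450.2 335.7 106.9] rot [-179.8   -0.    -5.4] F [0.1 0.4 0.2] w 46.2 t 1.6
[-0.2, -0.0, -2.2] [-3.9, -6.8, 47.0]
```

View pics/w1.png

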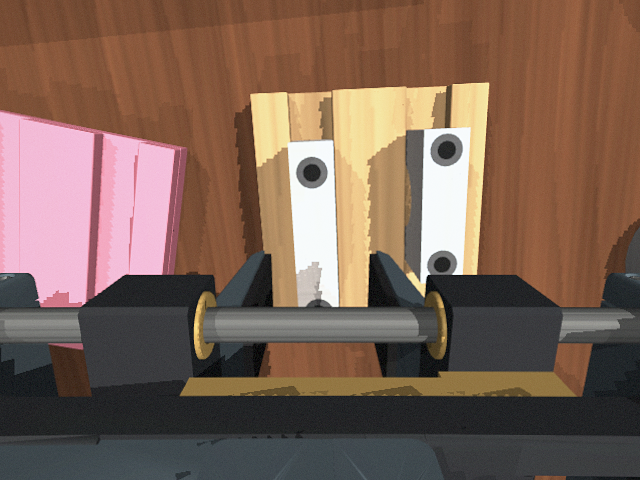

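The wrist view shows the longer cap at (312,172)–(318,312) between the open fingers, with the shorter cap to the right at (445,200). I'll refine its position from the wrist camera.

```bash
python3 - <<'E'
from h import *
c=Cam("wrist")
h=cv2.cvtColor(c.im,cv2.COLOR_RGB2HSV).astype(int); S,V=h[...,1],h[...,2]
m=(S<30)&(V>200); m[:,:280]=0; m[:,345:]=0; m[:130]=0; m[255:]=0
for k in comps(m,200):
    q=cv2.approxPolyDP(k,4,True).reshape(-1,2);print(np.c_[q,c.plane(q,63)[:,:2].round(1)].tolist())
L=[];Rr=[]
for r in range(190,245,10):
    x=np.where(m[r])[0]; P=c.plane([(x[0]-.5,r),(x[-1]+.5,r)],63); print(r,x[0],x[-1],P[:,:2].round(1).tolist())
print(c.plane([(312,172)],63))
E
python3 go.py 447 343 34 -3.2 4
```

```text
[[332.0, 141.0, 463.2, 401.6], [288.0, 143.0, 438.9, 402.8], [295.0, 254.0, 435.7, 338.5], [337.0, 254.0, 460.6, 336.2]]
190 291 335 [[437.4, 376.8], [462.9, 374.4]]
200 292 335 [[437.3, 371.0], [462.4, 368.7]]
210 292 335 [[436.6, 365.2], [461.9, 362.9]]
220 293 336 [[436.5, 359.3], [462.0, 356.9]]
230 294 336 [[436.4, 353.3], [461.5, 350.9]]
240 294 336 [[435.8, 347.2], [461.0, 344.9]]
[[450.53668205 385.80420069  63.        ]]
pos [449.8 336.2 107.2] rot [-1.798e+02 -1.000e-01 -5.300e+00] F [ 0.2 -0.8 -0.3] w 46.0 t 1.75
[-0.1, -0.0, -0.5] [-0.9, -1.6, 18.3]
[-0.1, -0.0, -0.5] [-0.9, -1.6, 18.3]
[-0.1, -0.0, -0.5] [-0.8, -1.6, 18.3]
[-0.1, -0.0, -0.5] [-0.8, -1.6, 18.3]
```

>>> servo_tool(
  plan=[
    [[0, 0, -1], [-1, -3, 10], 46],
    [[0, 0, -1], [-1, -3, 14], 46],
    [[0, 0, 0], [0, -1, 18], 46],
    [[0, 0, 0], [0, 0, 18], 46],
    [[0, 0, 0], [0, 0, 8], 46],
    [[0, 0, 0], [0, 0, 4], 46],
    [[0, 0, 0], [0, 0, 0], 46],
    [[0, 0, 0], [0, 0, 0], 46],
    [[0, 0, 0], [0, 0, 0], 46],
    [[0, 0, 0], [0, 0, 0], 46],
  ],
)

```text
time_s: 3.0
ee_pos: [446.5, 347.2, 31.6]
ee_rot: [-179.7, -0.1, -2.7]
force: [-0.4, 0.4, 0.7]
gripper_width: 46.3
```

>>> servo_tool(
  plan=[
    [[0, 0, 0], [2, 4, -1], 46],
    [[0, 0, 0], [0, 0, 0], 46],
    [[0, 0, 0], [0, 0, 0], 20],
    [[0, 0, 0], [0, 0, 0], 15],
    [[0, 0, 0], [0, 0, 0], 15],
    [[0, 0, 0], [0, 0, 0], 15],
    [[0, 0, 0], [0, 0, 0], 15],
    [[0, 0, 0], [0, 0, 0], 15],
    [[0, 0, 0], [0, 0, 0], 15],
    [[0, 0, 0], [0, 0, 0], 15],
  ],
  squeeze=40,
)

```text
time_s: 4.25
ee_pos: [448.5, 342.8, 33.1]
ee_rot: [-179.7, -0.2, -2.7]
force: [0.0, -0.3, 0.1]
gripper_width: 24.9
```

Gripped at 24.9 mm, which matches the cap's thickness. I'll lift it.

>>> servo_tool(
  plan=[
    [[0, 0, 0], [0, 0, -6], 15],
    [[0, 0, 0], [0, 0, -8], 15],
    [[0, 0, 0], [0, 0, -15], 15],
    [[0, 0, 0], [0, 0, -20], 15],
    [[0, 0, 0], [0, 0, -20], 15],
    [[0, 0, 0], [0, 0, -20], 15],
    [[0, 0, 0], [0, 0, -12], 15],
    [[0, 0, 0], [0, 0, -5], 15],
    [[0, 0, 0], [0, 0, 0], 15],
    [[0, 0, 0], [0, 0, 0], 15],
  ],
)

```text
time_s: 5.5
ee_pos: [446.6, 341.0, 144.4]
ee_rot: [-179.8, -0.0, -2.7]
force: [-0.0, 0.2, -3.9]
gripper_width: 25.0
```

```bash
python3 go.py 592 -22 130 10 8; python3 -c "
from h import *
Cam('side').save('s2.png',(120,60,440,300),2.5)"
```

```text
pos [446.6 341.  144.4] rot [-179.8   -0.    -2.7] F [-0.   0.2 -3.9] w 25.0 t 5.5
[-0.0, -0.0, -1.6] [20.3, 44.5, 1.6]
[-0.0, -0.0, -1.6] [19.1, 45.0, 1.7]
[-0.0, -0.0, -1.6] [17.8, 45.5, 1.7]
[-0.0, -0.0, -1.6] [16.5, 46.0, 1.7]
[-0.0, -0.0, -1.6] [15.3, 46.4, 1.7]
[-0.0, -0.0, -1.6] [14.0, 46.8, 1.7]
[-0.0, -0.0, -1.6] [12.7, 47.2, 1.8]
[-0.0, -0.0, -1.6] [11.3, 47.5, 1.8]
```

View pics/s2.png

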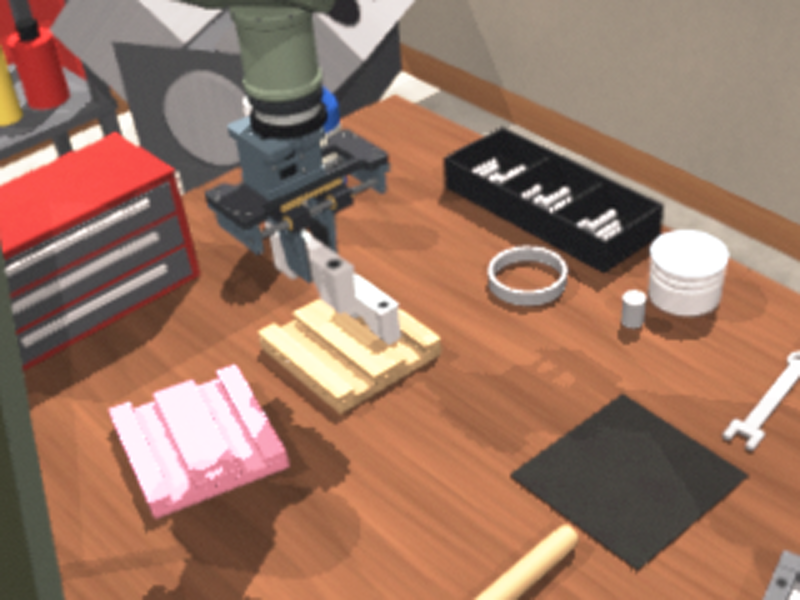

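The longer cap (about 0.4 kg) hangs level in the gripper, and the shorter one still stands in the rack. I'll move to the pad.

>>> servo_tool(
  plan=[
    [[0, 0, -2], [20, 44, 0], 15],
    [[0, 0, -2], [19, 45, 0], 15],
    [[0, 0, -2], [18, 45, 0], 15],
    [[0, 0, -2], [16, 46, 2], 15],
    [[0, 0, -2], [15, 46, 4], 15],
    [[0, 0, -1], [14, 47, 4], 15],
    [[0, 0, -1], [13, 47, 4], 15],
    [[0, 0, -1], [11, 47, 4], 15],
    [[0, 0, 0], [0, 0, 0], 15],
    [[0, 0, 0], [0, 0, 0], 15],
  ],
)

```text
time_s: 6.8
ee_pos: [602.4, -26.8, 117.1]
ee_rot: [-179.7, 0.5, 10.9]
force: [0.2, 0.0, -3.6]
gripper_width: 24.8
```

```bash
python3 go.py 592 -22 34 10 6
```

```text
pos [602.4 -26.8 117.1] rot [-179.7    0.5   10.9] F [ 0.2  0.  -3.6] w 24.8 t 6.8
[-0.0, 0.1, 0.1] [-1.4, -1.0, 13.9]
[-0.0, 0.1, 0.1] [-1.5, -1.0, 13.9]
[-0.0, 0.1, 0.1] [-1.5, -1.1, 13.9]
[-0.0, 0.1, 0.1] [-1.5, -1.1, 13.9]
[-0.0, 0.1, 0.1] [-1.5, -1.1, 13.9]
[-0.0, 0.1, 0.1] [-1.6, -1.1, 13.9]
```

>>> servo_tool(
  plan=[
    [[0, 0, 0], [-2, -1, 10], 15],
    [[0, 0, 0], [-2, -1, 14], 15],
    [[0, 0, 0], [-2, -1, 14], 15],
    [[0, 0, 0], [-2, -1, 14], 15],
    [[0, 0, 0], [-1, -1, 14], 15],
    [[0, 0, 0], [-1, -1, 8], 15],
    [[0, 0, 0], [0, 0, 5], 15],
    [[0, 0, 0], [0, 0, 2], 15],
    [[0, 0, 0], [0, 0, 0], 15],
    [[0, 0, 0], [0, 0, 0], 15],
  ],
)

```text
time_s: 8.05
ee_pos: [588.8, -19.0, 30.3]
ee_rot: [-179.7, 0.5, 11.1]
force: [0.0, -0.3, -3.7]
gripper_width: 24.9
```

```bash
python3 go.py 592 -22 25 10 1; python3 -c "
from h import *
Cam('side').save('s3.png',(280,140,480,290),4)"
```

```text
pos [588.8 -19.   30.3] rot [-179.7    0.5   11.1] F [ 0.  -0.3 -3.7] w 24.9 t 8.05
[-0.3, 0.5, 1.1] [2.6, 3.6, 5.2]
```

View pics/s3.png

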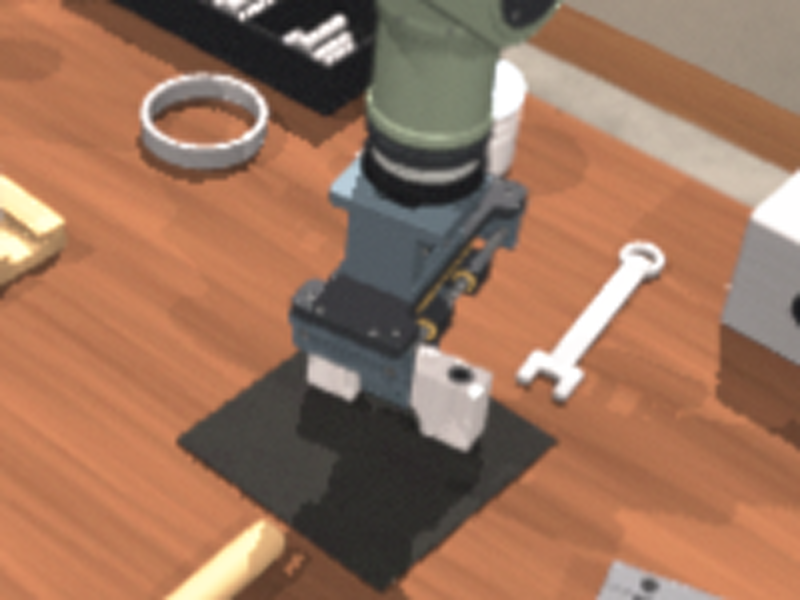

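The cap is over the pad with its feet about 6 mm above it. I'll lower it gently.

>>> servo_tool(
  plan=[
    [[0, 0, 0], [0, 0, 3], 15],
    [[0, 0, 0], [0, 0, 1.5], 15],
    [[0, 0, 0], [0, 0, 1], 15],
    [[0, 0, 0], [0, 0, 1], 15],
    [[0, 0, 0], [0, 0, 0], 15],
    [[0, 0, 0], [0, 0, 0], 15],
    [[0, 0, 0], [0, 0, 0], 15],
    [[0, 0, 0], [0, 0, 0], 15],
    [[0, 0, 0], [0, 0, 0], 15],
    [[0, 0, 0], [0, 0, 0], 15],
  ],
)

```text
time_s: 9.35
ee_pos: [589.1, -19.0, 24.3]
ee_rot: [-179.7, 0.5, 11.1]
force: [-0.2, -0.9, -3.6]
gripper_width: 24.8
```

>>> servo_tool(
  plan=[
    [[0, 0, 0], [0, 0, 1], 15],
    [[0, 0, 0], [0, 0, 0.5], 15],
    [[0, 0, 0], [0, 0, 0], 15],
    [[0, 0, 0], [0, 0, 0], 26],
    [[0, 0, 0], [0, 0, 0], 28],
    [[0, 0, 0], [0, 0, 0], 31],
    [[0, 0, 0], [0, 0, 0], 36],
    [[0, 0, 0], [0, 0, 0], 40],
    [[0, 0, 0], [0, 0, 0], 46],
    [[0, 0, 0], [0, 0, 0], 46],
  ],
)

```text
time_s: 10.6
ee_pos: [591.0, -19.1, 24.7]
ee_rot: [-179.8, 0.2, 11.1]
force: [0.6, -0.1, -0.5]
gripper_width: 45.9
```

```bash
python3 go.py 592 -22 25 10 1; python3 -c "
from h import *
Cam('side').save('s4.png',(280,140,480,290),4)"
```

```text
pos [591.  -19.1  24.7] rot [-179.8    0.2   11.1] F [ 0.6 -0.1 -0.5] w 45.9 t 10.6
[-0.2, 0.2, 1.1] [0.4, 3.1, -0.3]
```

View pics/s4.png

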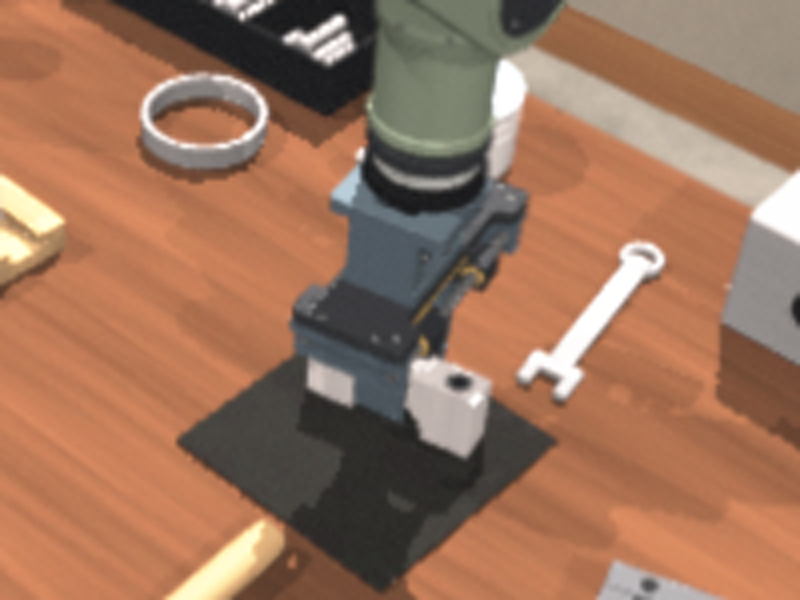

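Released and standing on the pad. I'll raise, close, go around to the +x side, and lower to about z = 42.

>>> servo_tool(
  plan=[
    [[0, 0, 0], [0, 0, -10], 46],
    [[0, 0, 0], [0, 0, -20], 46],
    [[0, 0, 0], [0, 0, -20], 46],
    [[0, 0, 0], [0, 0, -8], 46],
    [[0, 0, 0], [20, 0, 0], 0],
    [[0, 0, 0], [24, 0, 0], 0],
    [[0, 0, 0], [5, 0, 0], 0],
    [[0, 0, 0], [0, 0, 0], 0],
    [[0, 0, 0], [0, 0, 0], 0],
    [[0, 0, 0], [0, 0, 0], 0],
  ],
)

```text
time_s: 11.9
ee_pos: [637.5, -10.1, 86.2]
ee_rot: [-179.7, 0.4, 11.1]
force: [0.3, 0.4, 0.6]
gripper_width: 0.5
```

```bash
python3 -c "
from h import *
c=Cam('side'); c.save('s5.png',(280,140,480,290),4)
"; python3 go.py 638 -10 42 11.1 1
```

```text
pos [637.5 -10.1  86.2] rot [-179.7    0.4   11.1] F [ 0.  -0.4  0.6] w 0.2 t 11.95
[-0.3, 0.4, -0.0] [0.8, 0.2, 44.2]
```

View pics/s5.png

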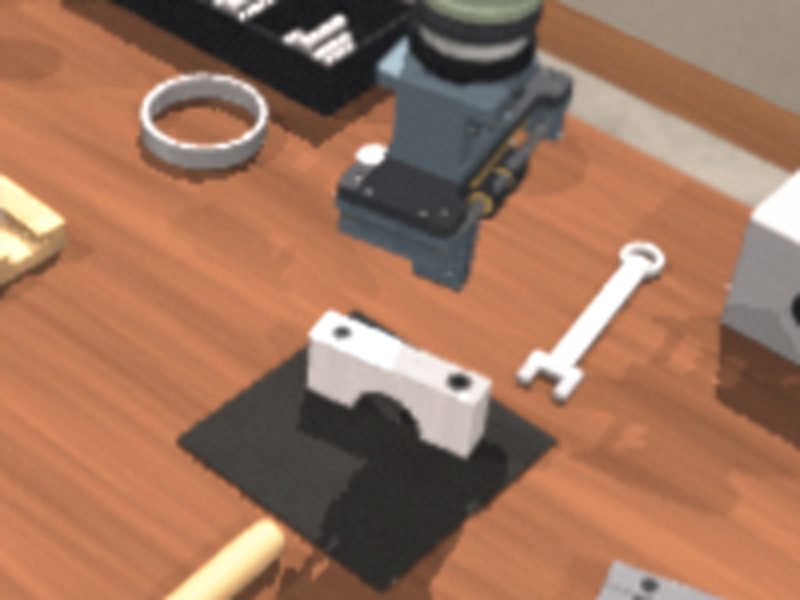

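The cap stands on the pad at (395,385) in the crop, and the closed gripper is behind it with clearance. I'll descend, then push towards the robot.

>>> servo_tool(
  plan=[
    [[0, 0, 0], [0, 0, 10], 0],
    [[0, 0, 0], [0, 0, 14], 0],
    [[0, 0, 0], [0, 0, 12], 0],
    [[0, 0, 0], [0, 0, 5], 0],
    [[0, 0, 0], [0, 0, 0], 0],
    [[0, 0, 0], [-6, 0, 0], 0],
    [[0, 0, 0], [-6, 0, 0], 0],
    [[0, 0, 0], [-3, 0, 0], 0],
    [[0, 0, 0], [0, 0, 0], 0],
    [[0, 0, 0], [0, 0, 0], 0],
  ],
)

```text
time_s: 13.2
ee_pos: [620.7, -13.2, 42.7]
ee_rot: [-179.7, 0.4, 11.1]
force: [0.3, -0.5, 0.6]
gripper_width: 0.4
```

>>> servo_tool(
  plan=[
    [[0, 0, 0], [-3, 0, 0], 0],
    [[0, 0, 0], [-3, 0, 0], 0],
    [[0, 0, 0], [-3, 0, 0], 0],
    [[0, 0, 0], [-3, 0, 0], 0],
    [[0, 0, 0], [-3, 0, 0], 0],
    [[0, 0, 0], [-3, 0, 0], 0],
    [[0, 0, 0], [-3, 0, 0], 0],
    [[0, 0, 0], [-3, 0, 0], 0],
    [[0, 0, 0], [0, 0, 0], 0],
    [[0, 0, 0], [0, 0, 0], 0],
  ],
)

```text
time_s: 14.45
ee_pos: [596.8, -18.1, 43.5]
ee_rot: [-179.8, 0.2, 11.0]
force: [0.1, 0.1, 0.0]
gripper_width: 0.2
```

```bash
python3 -c "
from h import *
c=Cam('side'); c.save('s6.png',(280,140,480,290),4)
"
```

```text
(no output)
```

View pics/s6.png

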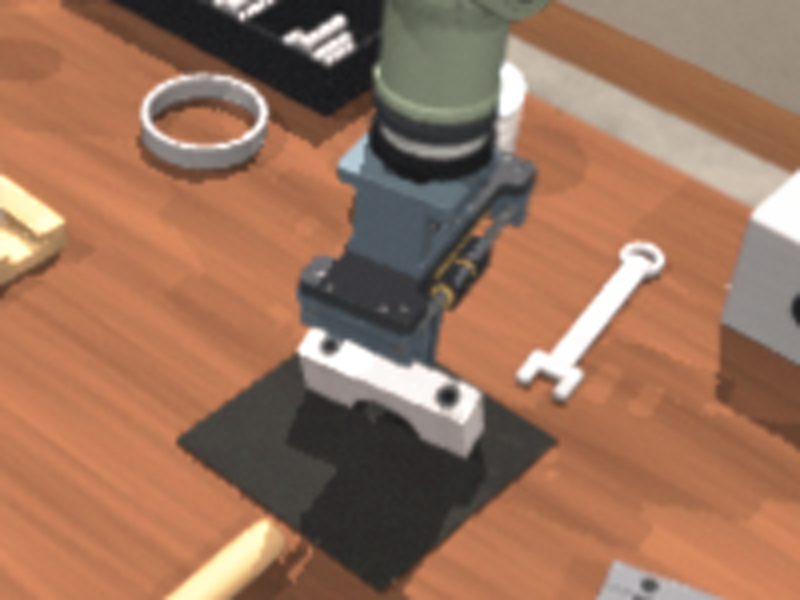

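The cap is leaning towards the robot, pivoting on its foot edge. I'll continue.

>>> servo_tool(
  plan=[
    [[0, 0, 0], [-3, 0, 0], 0],
    [[0, 0, 0], [-3, 0, 0], 0],
    [[0, 0, 0], [-3, 0, 0], 0],
    [[0, 0, 0], [-3, 0, 0], 0],
    [[0, 0, 0], [-3, 0, 0], 0],
    [[0, 0, 0], [0, 0, 0], 0],
    [[0, 0, 0], [0, 0, 0], 0],
    [[0, 0, 0], [0, 0, -15], 0],
    [[0, 0, 0], [0, 0, -30], 0],
    [[0, 0, 0], [0, 0, -30], 0],
  ],
)

```text
time_s: 15.75
ee_pos: [579.6, -21.3, 119.6]
ee_rot: [-179.7, 0.6, 11.1]
force: [0.6, 0.1, -0.1]
gripper_width: 0.3
```

```bash
python3 -c "
from h import *
c=Cam('side'); c.save('s7.png',(280,140,480,290),4)
c=Cam('top'); c.save('t7.png',(270,130,410,250),5)
"
```

```text
(no output)
```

View pics/s7.png

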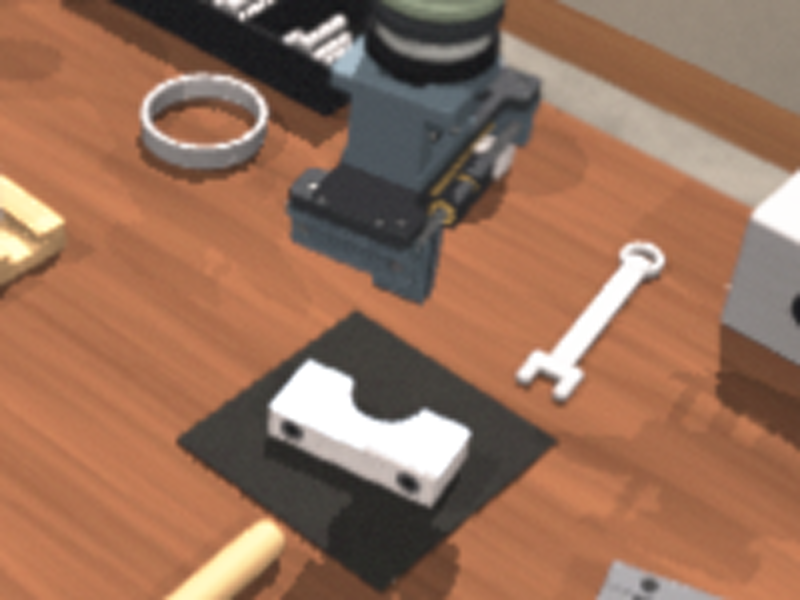

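View pics/t7.png

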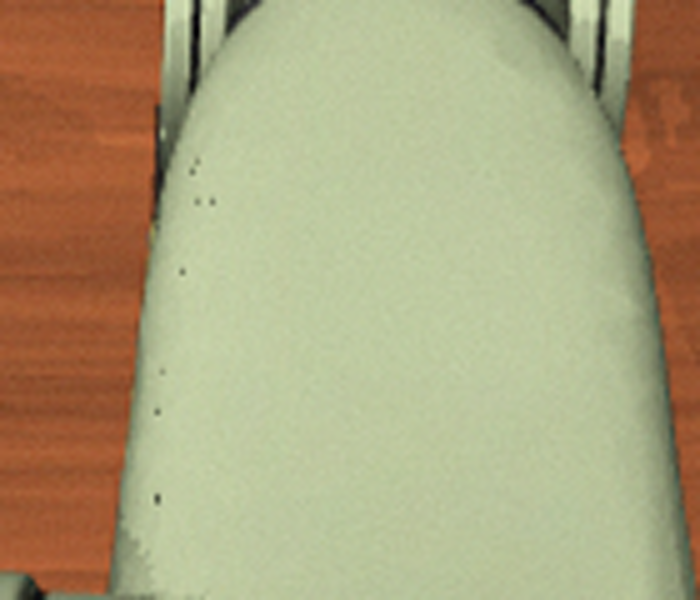

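The cap lies flat on the pad, released, with its feet facing away from the robot (+x). I'll measure its top face at z = 29 from the side and wrist views.

```bash
python3 - <<'E'
from h import *
c=Cam('side'); g=cv2.cvtColor(c.im,cv2.COLOR_RGB2HSV).astype(int)
for x,y in [(365,247),(350,253),(390,251)]: print(g[y,x])
# hand-read corners of the top face from the crop
px=np.array([(310,362),(353,380),(422,412),(470,432),(437,477),(270,405)])/4+[280,140]
P=c.plane(px,29); print(P.round(1).tolist())
for t in (225,240,250):
    m=(g[...,1]<40)&(g[...,2]>t); m[:225]=0;m[270:]=0;m[:,:342]=0;m[:,402:]=0
    for k in comps(m,60): print(t,rect(c.plane(k.reshape(-1,2),29)))
w=Cam('wrist'); w.save('w7.png')
E
```

```text
[  0   0 255]
[18 32 40]
[  0   0 255]
[[564.9, 35.8, 29.0], [571.7, 3.9, 29.0], [580.1, -47.7, 29.0], [587.5, -81.4, 29.0], [542.0, -90.1, 29.0], [516.5, 28.3, 29.0]]
225 ((551.4512939453125, -25.543853759765625), (52.99305725097656, 122.078857421875), 11.144269943237305)
240 ((551.8023681640625, -25.159393310546875), (51.15337371826172, 121.47977447509766), 11.058939933776855)
250 ((551.1555786132812, -25.171710968017578), (49.72735595703125, 120.53693389892578), 11.180322647094727)
```

View pics/w7.png

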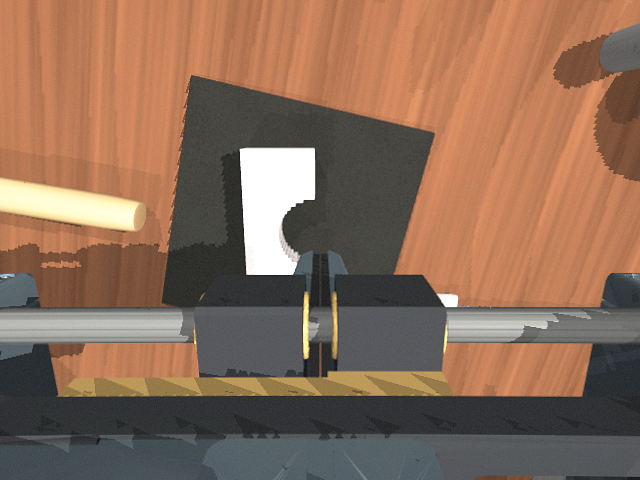

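Cap centre is (551.5, -25.2), yaw 11.1°, 50×121 mm, which matches. I'll take it over the crown, one finger in the arch and the other on the top edge, with the TCP at (541.4, -27.2).

```bash
python3 go.py 541.4 -27.2 40 11.1 4
```

```text
pos [579.6 -21.3 118.7] rot [-179.7    0.5   11.1] F [0.4 0.7 0.1] w 0.6 t 15.95
[-0.1, 0.1, -0.0] [-9.5, -0.3, 19.8]
[-0.1, 0.1, -0.0] [-9.5, -0.3, 19.7]
[-0.1, 0.1, -0.0] [-9.6, -0.3, 19.7]
[-0.1, 0.1, -0.0] [-9.6, -0.4, 19.7]
```

>>> servo_tool(
  plan=[
    [[0, 0, 0], [-10, 0, 10], 44],
    [[0, 0, 0], [-10, 0, 20], 44],
    [[0, 0, 0], [-10, 0, 20], 44],
    [[0, 0, 0], [-8, 0, 20], 44],
    [[0, 0, 0], [0, 0, 4], 44],
    [[0, 0, 0], [0, 0, 0], 44],
    [[0, 0, 0], [0, 0, 0], 44],
    [[0, 0, 0], [0, 0, 0], 44],
    [[0, 0, 0], [0, 0, 0], 44],
    [[0, 0, 0], [0, 0, 0], 44],
  ],
)

```text
time_s: 17.2
ee_pos: [533.5, -28.5, 36.8]
ee_rot: [-179.5, 1.2, 11.1]
force: [0.1, -0.8, -0.3]
gripper_width: 43.9
```

```bash
python3 go.py 541.4 -27.2 8 11.1 4;python3 -c "
from h import *
c=Cam('wrist'); c.save('w8.png')
Cam('side').save('s8.png',(280,140,480,290),4)
"
```

```text
pos [533.5 -28.5  36.8] rot [-179.5    1.2   11.1] F [ 0.1 -0.8 -0.3] w 43.9 t 17.2
[-0.1, 0.3, -0.0] [2.2, 0.1, 7.2]
[-0.1, 0.3, -0.0] [2.1, 0.1, 7.2]
[-0.1, 0.3, -0.0] [2.1, 0.1, 7.2]
[-0.1, 0.3, -0.0] [2.0, 0.1, 7.2]
```

View pics/w8.png

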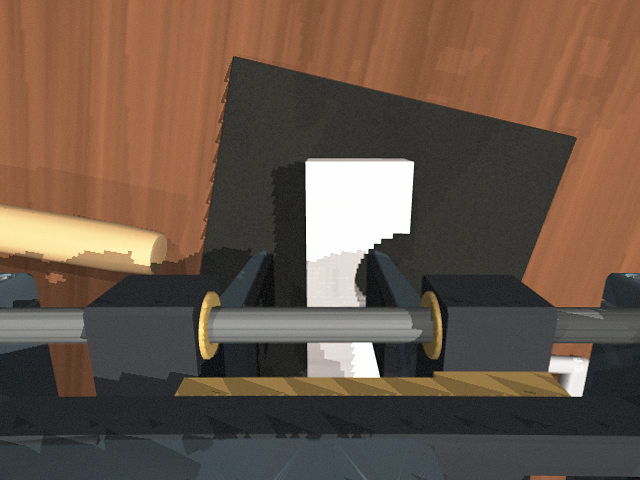

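View pics/s8.png

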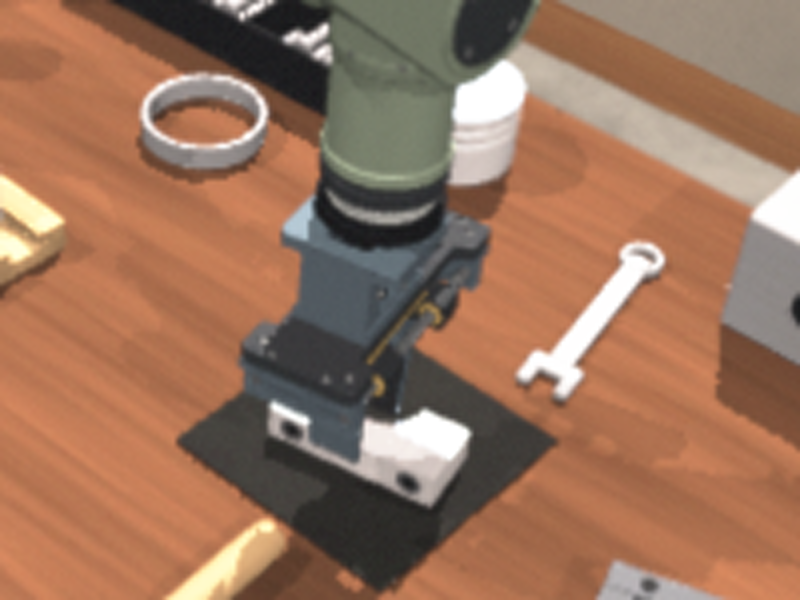

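The fingers straddle the crown, with the arch finger at (370,270). I'll correct x by +8 and the pitch, then lower to about z = 8 and close.

>>> servo_tool(
  plan=[
    [[-0.5, 1.2, 0], [8, 0, 0], 44],
    [[0, 0, 0], [0, 0, 0], 44],
    [[0, 0, 0], [0, 0, 10], 44],
    [[0, 0, 0], [0, 0, 10], 44],
    [[0, 0, 0], [0, 0, 5], 44],
    [[0, 0, 0], [0, 0, 0], 44],
    [[0, 0, 0], [0, 0, 0], 44],
    [[0, 0, 0], [0, 0, 0], 44],
    [[0, 0, 0], [0, 0, 0], 44],
    [[0, 0, 0], [0, 0, 0], 44],
  ],
)

```text
time_s: 18.55
ee_pos: [541.7, -26.9, 9.6]
ee_rot: [180.0, -0.0, 11.1]
force: [0.0, -0.3, -0.3]
gripper_width: 43.8
```

>>> servo_tool(
  plan=[
    [[0, 0, 0], [0, 0, 1.5], 44],
    [[0, 0, 0], [0, 0, 0], 35],
    [[0, 0, 0], [0, 0, 0], 20],
    [[0, 0, 0], [0, 0, 0], 20],
    [[0, 0, 0], [0, 0, 0], 20],
    [[0, 0, 0], [0, 0, 0], 20],
    [[0, 0, 0], [0, 0, 0], 20],
    [[0, 0, 0], [0, 0, -4], 20],
    [[0, 0, 0], [0, 0, -6], 20],
    [[0, 0, 0], [0, 0, -8], 20],
  ],
  squeeze=45,
)

```text
time_s: 19.8
ee_pos: [539.2, -26.8, 25.3]
ee_rot: [-180.0, 0.3, 11.1]
force: [-0.4, -0.1, -4.6]
gripper_width: 23.9
```

```bash
python3 go.py 541.4 -27.2 8 11.1 4;python3 -c "
from h import *
Cam('side').save('s9.png',(280,140,480,290),4)
"
```

```text
pos [539.2 -26.8  25.3] rot [-180.     0.3   11.1] F [-0.4 -0.1 -4.6] w 23.9 t 19.8
[-0.0, 0.1, -0.0] [0.5, 0.2, 4.3]
[-0.0, 0.1, -0.0] [0.5, 0.2, 4.3]
[-0.0, 0.1, -0.0] [0.5, 0.2, 4.3]
[-0.0, 0.1, -0.0] [0.5, 0.2, 4.3]
```

View pics/s9.png

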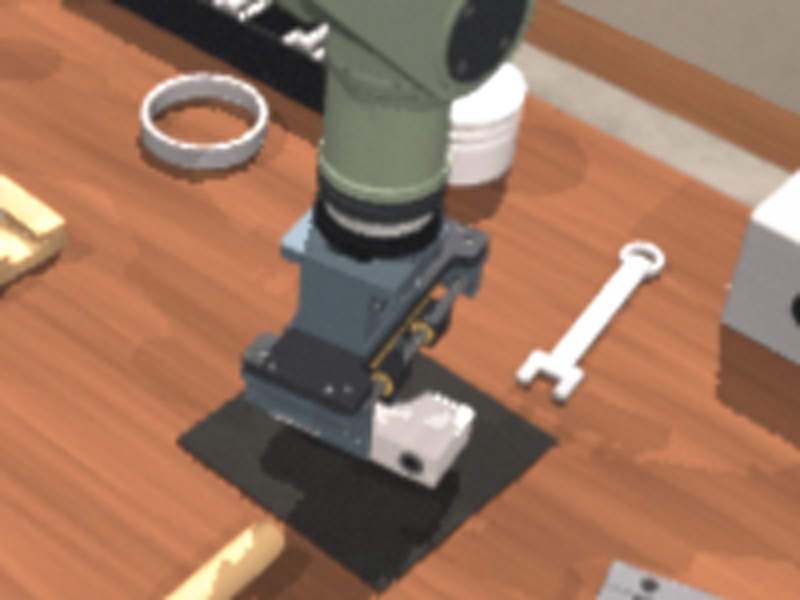

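It's lifted with both edges held (23.9 mm, the crown thickness). I'll raise it and move to above the fixture.

```bash
python3 go.py 523 -320 100 17.2 8
```

```text
pos [540.1 -26.8  26.5] rot [180.    0.2  11.1] F [ 0.9 -0.4 -4. ] w 23.9 t 19.85
[-0.0, 0.0, -0.8] [-9.2, 35.6, -9.2]
[-0.0, 0.0, -0.8] [-9.6, 35.4, -9.2]
[-0.0, 0.0, -0.8] [-10.1, 35.3, -9.2]
[-0.0, 0.0, -0.8] [-10.6, 35.2, -9.2]
[-0.0, 0.0, -0.8] [-11.0, 35.0, -9.2]
[-0.0, 0.0, -0.8] [-11.5, 34.9, -9.2]
[-0.0, 0.0, -0.8] [-12.0, 34.7, -9.2]
[-0.0, 0.0, -0.8] [-12.4, 34.5, -9.2]
```

>>> servo_tool(
  plan=[
    [[0, 0, 0], [0, 0, -15], 20],
    [[0, 0, -1], [-6, 20, -25], 20],
    [[0, 0, -1], [-10, 33, -25], 20],
    [[0, 0, -1], [-10, 34, -12], 20],
    [[0, 0, -1], [-11, 34, -5], 20],
    [[0, 0, -1], [-11, 34, 0], 20],
    [[0, 0, -1], [-11, 34, 0], 20],
    [[0, 0, 0], [-12, 34, 0], 20],
    [[0, 0, 0], [-12, 34, 0], 20],
    [[0, 0, 0], [-3, 15, 0], 20],
  ],
)

```text
time_s: 21.1
ee_pos: [528.9, -319.7, 122.1]
ee_rot: [179.6, -0.3, 17.5]
force: [0.6, 0.7, -5.0]
gripper_width: 23.8
```

```bash
python3 -c "
from h import *
Cam('side').save('s10.png',(340,200,540,350),4)
Cam('wrist').save('w10.png')
Cam('top').save('t10.png',(380,130,540,250),5)
"; python3 go.py 523 -320 70 17.2 4
```

```text
pos [ 529.  -317.6  121.5] rot [179.7  -0.3  17.5] F [ 0.5  0.6 -4.4] w 23.8 t 21.25
[0.1, -0.1, 0.1] [-1.7, 0.0, 12.9]
[0.1, -0.1, 0.1] [-1.7, 0.1, 12.9]
[0.1, -0.1, 0.1] [-1.6, 0.1, 12.9]
[0.1, -0.1, 0.1] [-1.6, 0.1, 12.9]
```

View pics/s10.png

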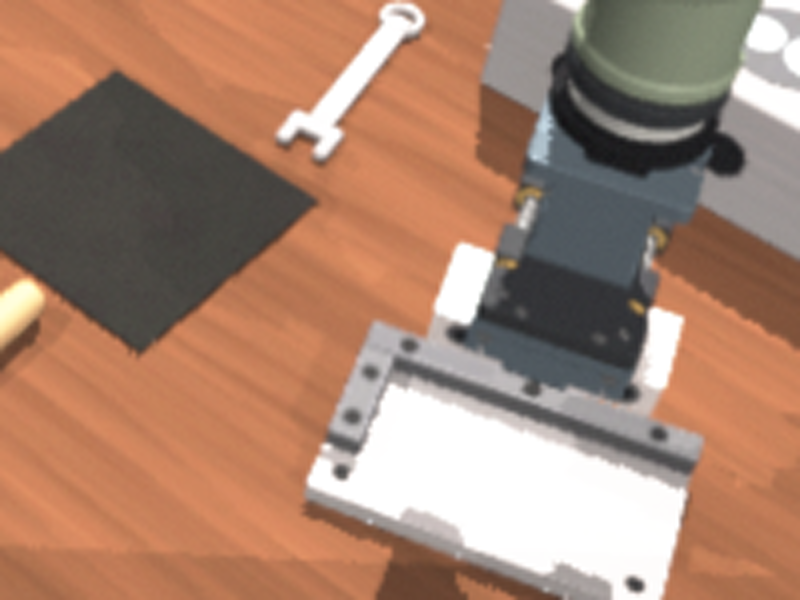

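View pics/w10.png

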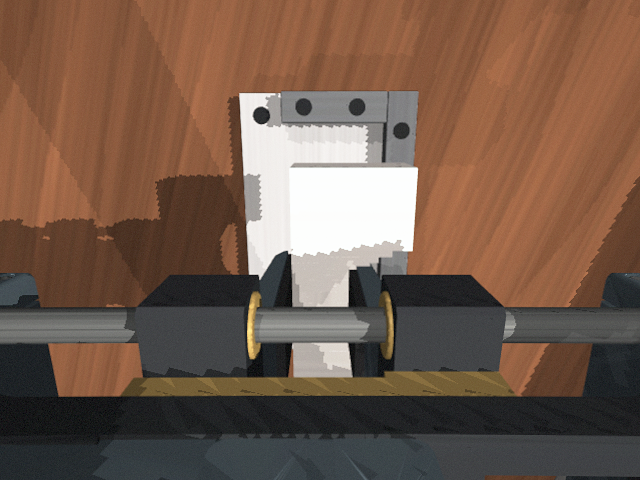

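View pics/t10.png

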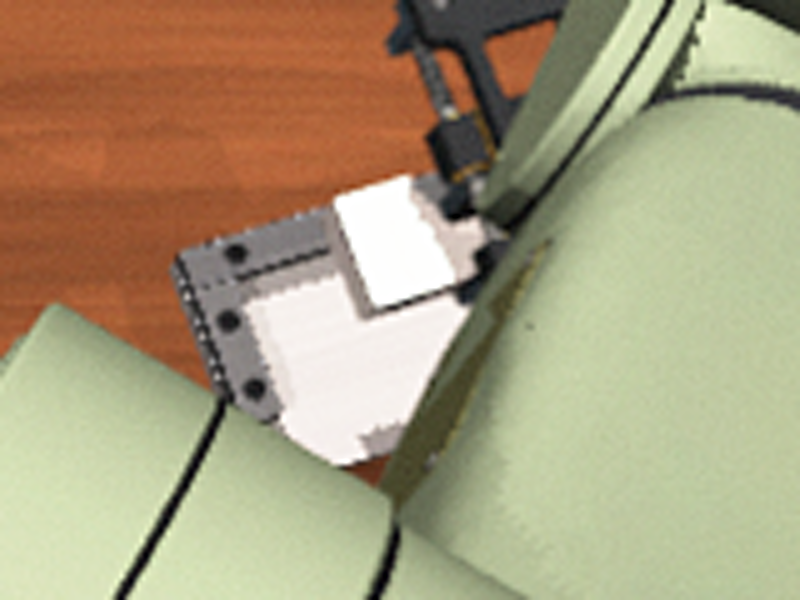

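The wrist view shows the fixture's inner corner at about (386,123), the stop's top face at (282–387, 92–123), the rail on the right, and the cap end face edge at (290–417, 167). I'll compute positions.

```bash
python3 - <<'E'
from h import *
c=Cam('wrist'); c.save('w11.png',(225,80,435,260),3.8)
print("z30 inner corner, stop free end inner, rail outer corner, stop/outer left",c.plane([(386,123),(282,123),(418,91),(282,92)],30)[:,:2].round(1).tolist())
print("plate outer",c.plane([(240,93)],15)[:,:2].round(1))
g=cv2.cvtColor(c.im,cv2.COLOR_RGB2HSV).astype(int)
m=(g[...,1]<40)&(g[...,2]>235); 
p=env.state()["ee_pos"]; zt=p[2]+21
m[:160]=0;m[250:]=0;m[:,:270]=0
for r in (175,190,205,220,235):
    x=np.where(m[r])[0]; print(r,x[0],x[-1],c.plane([(x[0]-.5,r),(x[-1]+.5,r)],zt)[:,:2].round(1).tolist())
print(c.plane([(290,167),(417,167)],zt)[:,:2].round(1).tolist(),p)
E
```

```text
z30 inner corner, stop free end inner, rail outer corner, stop/outer left [[548.9, -231.7], [483.1, -252.4], [561.8, -206.8], [477.8, -233.8]]
plate outer [[ 449.  -242.3]]
175 270 416 [[493.8, -270.8], [548.8, -253.5]]
190 270 415 [[495.4, -276.5], [550.6, -259.2]]
205 270 414 [[497.0, -282.3], [552.4, -265.0]]
220 270 413 [[498.6, -288.3], [554.3, -270.9]]
235 270 412 [[500.3, -294.3], [556.2, -276.9]]
[[500.6, -265.4], [547.8, -250.6]] [ 528.89052002 -316.78750568  121.31274787]
```

View pics/w11.png

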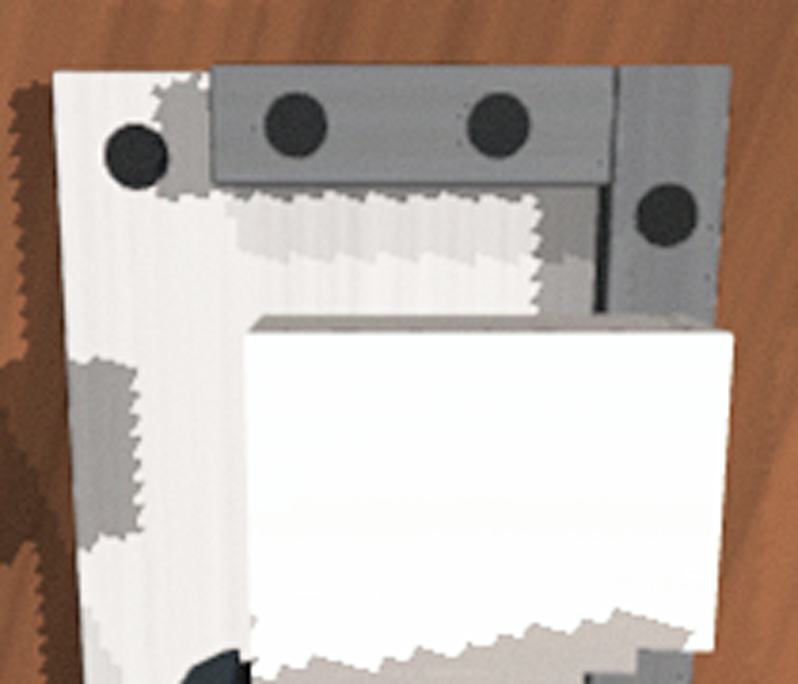

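```bash
python3 go.py 523 -315.1 26 17.3 8
```

```text
pos [ 528.9 -316.8  121.3] rot [179.8  -0.3  17.6] F [ 0.2  0.3 -3.6] w 23.8 t 21.3
[0.0, -0.0, 0.0] [-0.7, -0.5, 11.9]
[0.0, -0.0, 0.0] [-0.7, -0.5, 11.9]
[0.0, -0.0, 0.0] [-0.7, -0.5, 11.9]
[0.0, -0.0, 0.0] [-0.7, -0.5, 11.9]
[0.0, -0.0, 0.0] [-0.7, -0.4, 11.9]
[0.0, -0.0, 0.0] [-0.7, -0.4, 11.9]
[0.0, -0.0, 0.0] [-0.7, -0.4, 11.9]
[0.0, -0.0, 0.0] [-0.6, -0.4, 11.9]
```

>>> servo_tool(
  plan=[
    [[0, 0, 0], [-6, -3, 0], 20],
    [[0, 0, 0], [0, 0, 10], 20],
    [[0, 0, 0], [0, 0, 16], 20],
    [[0, 0, 0], [0, 0, 18], 20],
    [[0, 0, 0], [0, 0, 16], 20],
    [[0, 0, 0], [0, 0, 10], 20],
    [[0, 0, 0], [0, 0, 4], 20],
    [[0, 0, 0], [0, 0, 0], 20],
    [[0, 0, 0], [0, 0, 0], 20],
    [[0, 0, 0], [0, 0, 0], 20],
  ],
)

```text
time_s: 22.55
ee_pos: [522.3, -311.5, 42.0]
ee_rot: [179.9, -0.3, 17.8]
force: [0.3, 0.3, -4.6]
gripper_width: 23.6
```

```bash
python3 go.py 523 -315.1 26 17.3 2; python3 -c "
from h import *
Cam('side').save('s12.png',(380,220,540,370),4)
Cam('wrist').save('w12.png')"
```

```text
pos [ 522.3 -311.5   42. ] rot [179.9  -0.3  17.8] F [ 0.3  0.3 -4.6] w 23.6 t 22.55
[0.1, -0.1, 0.3] [-0.3, 1.8, 8.0]
[0.1, -0.1, 0.3] [-0.2, 1.8, 8.0]
```

View pics/s12.png

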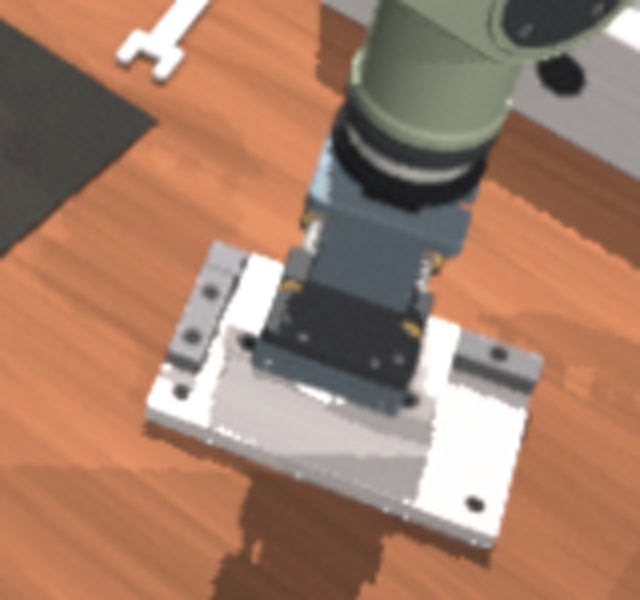

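View pics/w12.png

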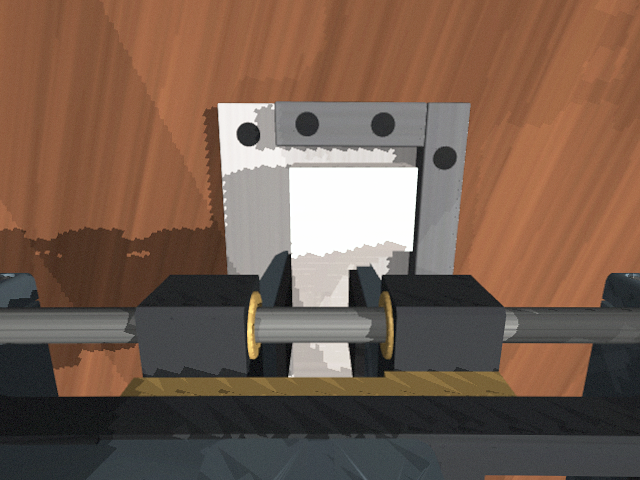

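```bash
python3 - <<'E'
from h import *
c=Cam('wrist')
a=c.plane([(427,103),(426,146),(276,146)],30)[:,:2]; b=c.plane([(290,167),(417.5,167),(413,250)],env.state()["ee_pos"][2]+21)[:,:2]
th=np.radians(17.4); x=np.array([np.cos(th),np.sin(th)]); y=np.array([-x[1],x[0]])
print(a.round(1),b.round(1)); print("fixture-frame rel corner: rail edge",(a-a[1])@np.c_[x,y]); print("cap",(b-a[1])@np.c_[x,y])
E
```

```text
[[ 543.5 -216.5]
 [ 550.3 -234.4]
 [ 483.3 -255.9]] [[ 493.6 -259.4]
 [ 541.  -244.3]
 [ 551.8 -276.6]]
fixture-frame rel corner: rail edge [[ -1.09015486  19.11476892]
 [  0.           0.        ]
 [-70.38503278  -0.38823886]]
cap [[-61.59111176  -6.90347845]
 [-11.8155813   -6.6385664 ]
 [-11.17846105 -40.66401137]]
```

The cap is 11 mm clear of the rail and 7 mm clear of the stop. I'll lower it onto the plate.

>>> servo_tool(
  plan=[
    [[0, 0, 0.4], [0, 2, 5], 20],
    [[0, 0, 0], [0, 0, 7], 20],
    [[0, 0, 0], [0, 0, 6], 20],
    [[0, 0, 0], [0, 0, 3], 20],
    [[0, 0, 0], [0, 0, 0], 20],
    [[0, 0, 0], [0, 0, 0], 20],
    [[0, 0, 0], [0, 0, 0], 20],
    [[0, 0, 0], [0, 0, 0], 20],
    [[0, 0, 0], [0, 0, 0], 20],
    [[0, 0, 0], [0, 0, 0], 20],
  ],
)

```text
time_s: 23.95
ee_pos: [523.1, -313.6, 19.7]
ee_rot: [179.9, -0.3, 17.4]
force: [-0.0, -0.0, -4.3]
gripper_width: 24.0
```

>>> servo_tool(
  plan=[
    [[0, 0, 0], [0, 0, 0.6], 20],
    [[0, 0, 0], [0, 0, 0.5], 20],
    [[0, 0, 0], [0, 0, 0.5], 20],
    [[0, 0, 0], [0, 0, 0], 20],
    [[0, 0, 0], [0, 0, 0], 20],
    [[0, 0, 0], [0, 0, 0], 20],
    [[0, 0, 0], [0, 0, 0], 20],
    [[0, 0, 0], [0, 0, 0], 20],
    [[0, 0, 0], [0, 0, 0], 20],
    [[0, 0, 0], [0, 0, 0], 20],
  ],
)

```text
time_s: 25.2
ee_pos: [523.1, -313.6, 19.0]
ee_rot: [179.9, -0.3, 17.4]
force: [-1.0, -0.5, -1.2]
gripper_width: 23.6
```

The cap rests on the plate. I'll release to 32 mm and push it with the crown-side finger towards the rail.

>>> servo_tool(
  plan=[
    [[0, 0, 0], [0, 0, 0], 26],
    [[0, 0, 0], [0, 0, 0], 29],
    [[0, 0, 0], [0, 0, 0], 32],
    [[0, 0, 0], [0, 0, -1.5], 32],
    [[0, 0, 0], [0, 0, 0], 32],
    [[0, 0, 0], [2, 0, 0], 32],
    [[0, 0, 0], [2, 0, 0], 32],
    [[0, 0, 0], [2, 0, 0], 32],
    [[0, 0, 0], [2, 0, 0], 32],
    [[0, 0, 0], [0, 0, 0], 32],
  ],
)

```text
time_s: 26.45
ee_pos: [530.2, -312.7, 21.8]
ee_rot: [179.7, -0.1, 17.4]
force: [-2.4, -1.2, 2.3]
gripper_width: 32.3
```

```bash
python3 -c "
from h import *
Cam('wrist').save('w13.png')"
```

```text
(no output)
```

View pics/w13.png

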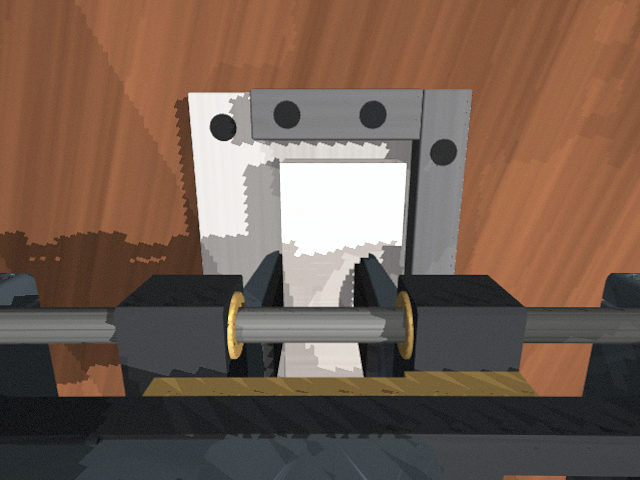

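Sliding with about 2.5 N. I'll keep going until the force rises.

>>> servo_tool(
  plan=[
    [[0, 0, 0], [2, 0, 0], 32],
    [[0, 0, 0], [2, 0, 0], 32],
    [[0, 0, 0], [1.5, 0, 0], 32],
    [[0, 0, 0], [1.5, 0, 0], 32],
    [[0, 0, 0], [0, 0, 0], 32],
    [[0, 0, 0], [0, 0, 0], 32],
    [[0, 0, 0], [0, 0, 0], 32],
    [[0, 0, 0], [0, 0, 0], 32],
    [[0, 0, 0], [0, 0, 0], 32],
    [[0, 0, 0], [0, 0, 0], 32],
  ],
)

```text
time_s: 27.75
ee_pos: [536.5, -310.3, 21.8]
ee_rot: [179.8, -0.1, 17.5]
force: [-3.5, -1.7, 3.3]
gripper_width: 32.2
```

>>> servo_tool(
  plan=[
    [[0, 0, 0], [1, 0, 0], 32],
    [[0, 0, 0], [1, 0, 0], 32],
    [[0, 0, 0], [1, 0, 0], 32],
    [[0, 0, 0], [0, 0, 0], 32],
    [[0, 0, 0], [0, 0, 0], 32],
    [[0, 0, 0], [0, 0, 0], 32],
    [[0, 0, 0], [0, 0, 0], 32],
    [[0, 0, 0], [0, 0, 0], 32],
    [[0, 0, 0], [0, 0, 0], 32],
    [[0, 0, 0], [0, 0, 0], 32],
  ],
)

```text
time_s: 29.0
ee_pos: [537.1, -310.0, 21.7]
ee_rot: [179.8, 0.2, 17.5]
force: [-4.6, -1.5, 2.2]
gripper_width: 32.1
```

```bash
python3 -c "
from h import *
c=Cam('wrist');c.save('w14.png',(180,70,480,295),2.6)"
```

```text
(no output)
```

View pics/w14.png

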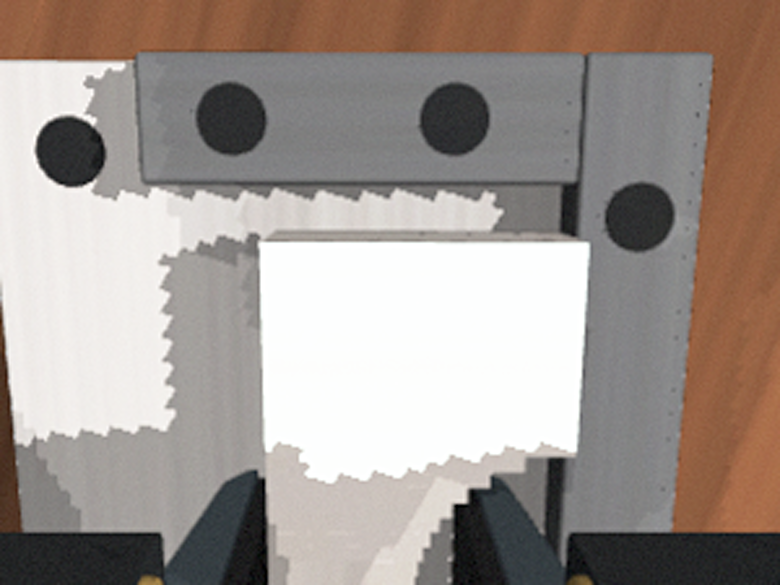

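The cap appears against the rail: the last push advanced only 0.6 mm. Next I'll go round to the -y end.

>>> servo_tool(
  plan=[
    [[0, 0, 0], [-3, 0, 0], 32],
    [[0, 0, 0], [0, 0, -10], 32],
    [[0, 0, 0], [0, 0, -20], 32],
    [[0, 0, 0], [0, 0, -20], 32],
    [[0, 0, 0], [6, 30, 0], 0],
    [[0, 0, 0], [5, 30, 0], 0],
    [[0, 0, 0], [3, 25, 0], 0],
    [[0, 0, 0], [0, 0, 0], 0],
    [[0, 0, 0], [0, 0, 0], 0],
    [[0, 0, 0], [0, 0, 0], 0],
  ],
)

```text
time_s: 30.3
ee_pos: [582.5, -386.8, 79.7]
ee_rot: [179.5, -0.8, 17.5]
force: [0.3, 0.1, -0.5]
gripper_width: 0.7
```

```bash
python3 go.py 576.5 -388.3 40 17.4 4; python3 - <<'E'
from h import *
c=Cam('side');c.save('s15.png',(380,220,540,370),4)
Cam('top').save('t15.png',(380,130,540,250),5)
Cam('wrist').save('w15.png')
E
```

```text
pos [ 582.5 -386.8   79.7] rot [179.5  -0.8  17.5] F [ 0.3  0.1 -0.5] w 0.7 t 30.3
[0.1, -0.2, 0.0] [-1.7, -0.2, 9.9]
[0.1, -0.2, 0.0] [-1.6, -0.2, 9.9]
[0.1, -0.2, 0.0] [-1.6, -0.1, 9.9]
[0.1, -0.2, 0.0] [-1.6, -0.1, 9.9]
```

View pics/s15.png

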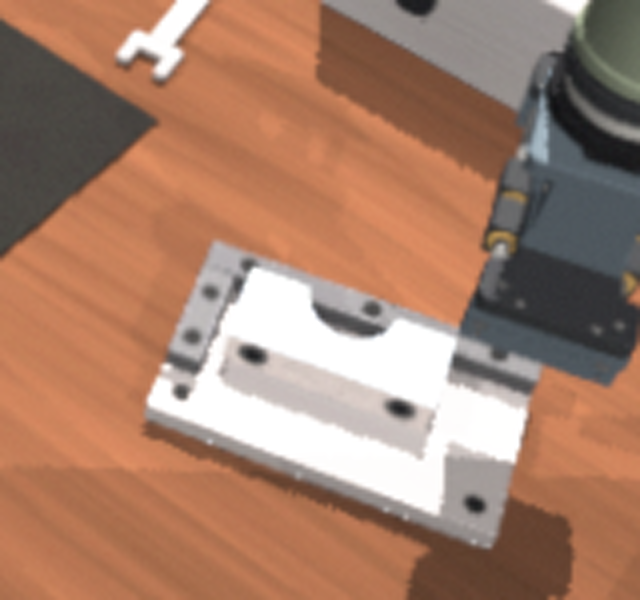

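View pics/w15.png

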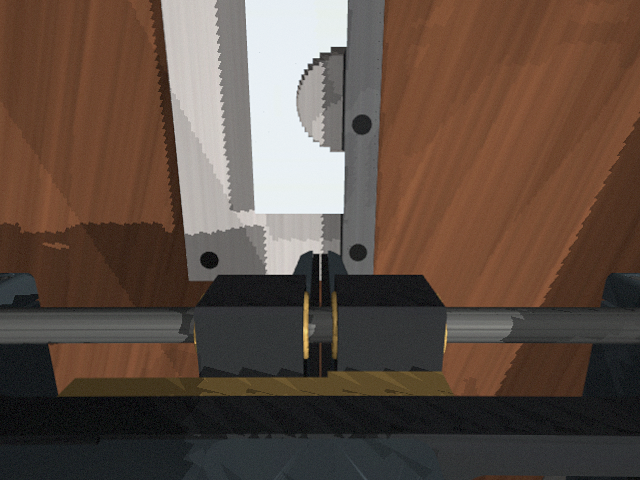

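View pics/t15.png

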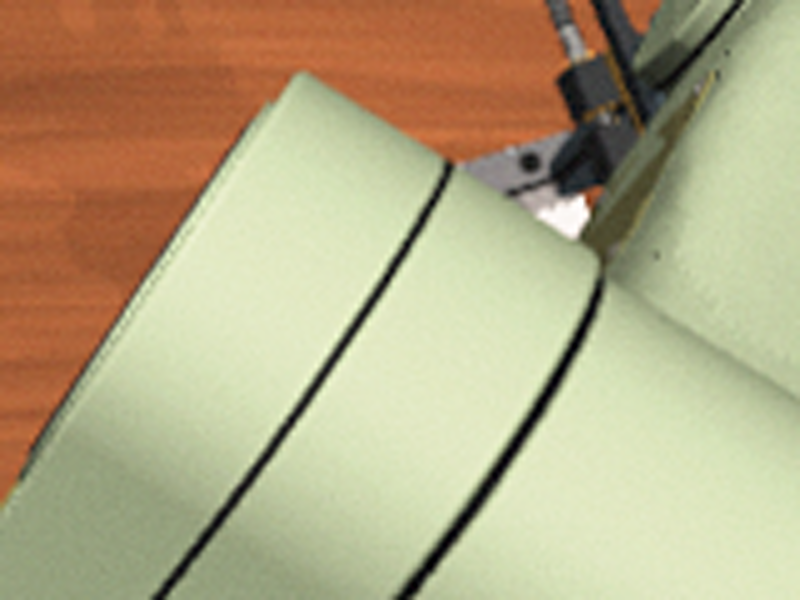

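The cap is flush along the rail: the side view shows no gap, and the wrist view has the cap edge meeting the rail at x≈345. I'll compute the push start.

```bash
python3 - <<'E'
from h import *
c=Cam('wrist'); p=env.state()["ee_pos"]
a=c.plane([(254,213.5),(344,213.5)],40)[:,:2]; r=c.plane([(340,270),(349,0)],30)[:,:2]
th=np.radians(17.4); B=np.c_[[np.cos(th),np.sin(th)],[-np.sin(th),np.cos(th)]]
print(((a-p[:2])@B).round(1),((r-p[:2])@B).round(1),p)
E
```

```text
[[-36.3  26.3]
 [ 14.5  26.2]] [[ 13.5 -11.9]
 [ 15.8 135.9]] [ 582.51855728 -387.18781906   79.59507862]
```

>>> servo_tool(
  plan=[
    [[0.5, -0.8, 0], [-6, 0, 0], 0],
    [[0, 0, 0], [0, 0, 12], 0],
    [[0, 0, 0], [0, 0, 16], 0],
    [[0, 0, 0], [0, 0, 14], 0],
    [[0, 0, 0], [0, 0, 7], 0],
    [[0, 0, 0], [0, 0, 4], 0],
    [[0, 0, 0], [0, 0, 0], 0],
    [[0, 0, 0], [0, 0, 0], 0],
    [[0, 0, 0], [0, 0, 0], 0],
    [[0, 0, 0], [0, 0, 0], 0],
  ],
)

```text
time_s: 31.75
ee_pos: [576.2, -388.8, 22.4]
ee_rot: [180.0, 0.1, 17.5]
force: [0.4, -0.0, 0.0]
gripper_width: 0.5
```

```bash
python3 - <<'E'
from h import *
c=Cam('wrist');c.save('w16.png')
E
```

```text
(no output)
```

View pics/w16.png

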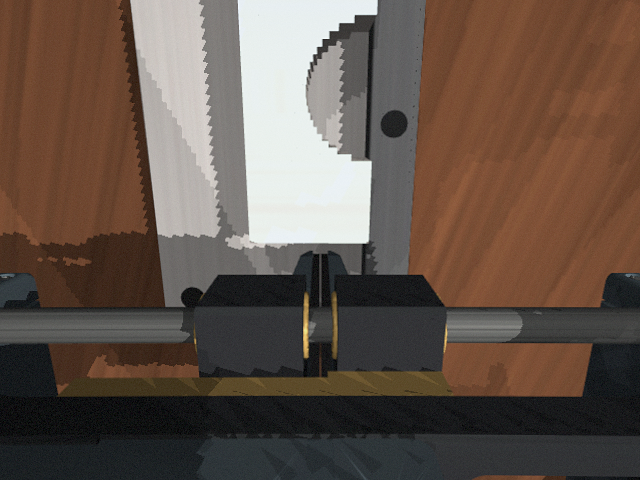

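The fingers are behind the cap's end. I'll push along tool -y.

>>> servo_tool(
  plan=[
    [[0, 0, 0], [0, -3, 0], 0],
    [[0, 0, 0], [0, -3, 0], 0],
    [[0, 0, 0], [0, -2, 0], 0],
    [[0, 0, 0], [0, -2, 0], 0],
    [[0, 0, 0], [0, -2, 0], 0],
    [[0, 0, 0], [0, -2, 0], 0],
    [[0, 0, 0], [0, -1.5, 0], 0],
    [[0, 0, 0], [0, 0, 0], 0],
    [[0, 0, 0], [0, 0, 0], 0],
    [[0, 0, 0], [0, 0, 0], 0],
  ],
)

```text
time_s: 33.05
ee_pos: [571.9, -374.7, 22.8]
ee_rot: [179.8, 0.0, 17.5]
force: [0.4, -2.4, -0.8]
gripper_width: 0.7
```

>>> servo_tool(
  plan=[
    [[0, 0, 0], [0, -1.5, 0], 0],
    [[0, 0, 0], [0, -1.5, 0], 0],
    [[0, 0, 0], [0, -1.5, 0], 0],
    [[0, 0, 0], [0, -1.5, 0], 0],
    [[0, 0, 0], [0, -1.5, 0], 0],
    [[0, 0, 0], [0, -1.5, 0], 0],
    [[0, 0, 0], [0, -1.5, 0], 0],
    [[0, 0, 0], [0, -1.5, 0], 0],
    [[0, 0, 0], [0, 0, 0], 0],
    [[0, 0, 0], [0, 0, 0], 0],
  ],
)

```text
time_s: 34.3
ee_pos: [571.1, -372.5, 24.7]
ee_rot: [178.6, -0.2, 17.7]
force: [1.9, -3.4, -1.4]
gripper_width: 0.4
```

```bash
python3 - <<'E'
from h import *
c=Cam('side');c.save('s17.png',(400,270,500,345),8)
E
```

```text
(no output)
```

View pics/s17.png

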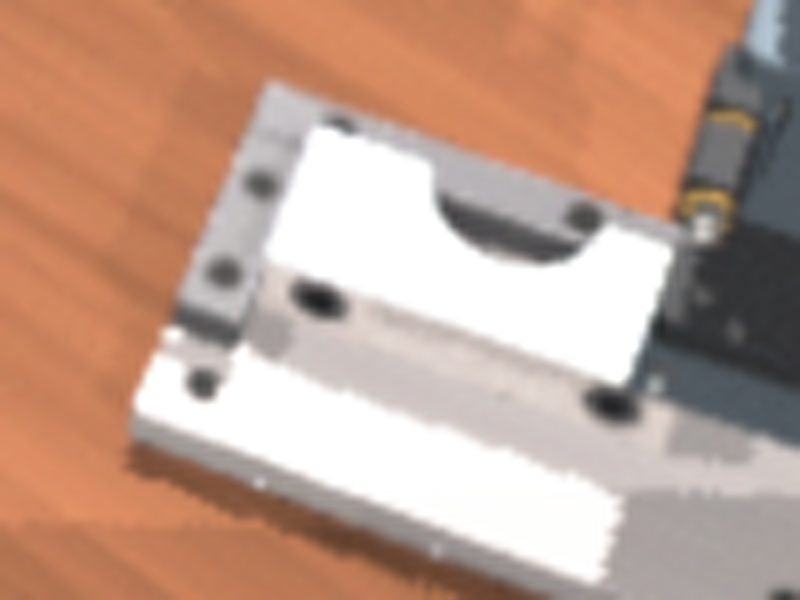

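The cap is at the end stop: of 12 mm commanded, only 2 mm was made, and the side view shows no gap at (300,200). I'll go round for a final nudge on the crown towards the rail.

>>> servo_tool(
  plan=[
    [[-1.3, 0, 0], [0, 5, 0], 0],
    [[0, 0, 0], [0, 0, -12], 0],
    [[0, 0, 0], [0, 0, -22], 0],
    [[0, 0, 0], [0, 0, -20], 0],
    [[0, 0, 0], [-16, -20, 0], 0],
    [[0, 0, 0], [-20, -27, 0], 0],
    [[0, 0, 0], [-18, -25, 0], 0],
    [[0, 0, 0], [-3, -6, 0], 0],
    [[0, 0, 0], [0, 0, 0], 0],
    [[0, 0, 0], [0, 0, 0], 0],
  ],
)

```text
time_s: 35.6
ee_pos: [494.1, -313.1, 83.3]
ee_rot: [177.3, -0.5, 17.7]
force: [-0.1, 0.8, 0.3]
gripper_width: 0.0
```

```bash
python3 - <<'E'
from h import *
s=env.state();print(s["ee_pos"],s["ee_rot"],s["force"])
c=Cam('wrist');c.save('w18.png')
E
```

```text
[ 494.11374334 -313.07880876   83.26759704] [177.30571505  -0.48905386  17.68866933] [-0.07528492  0.76432015  0.31178748]
```

View pics/w18.png

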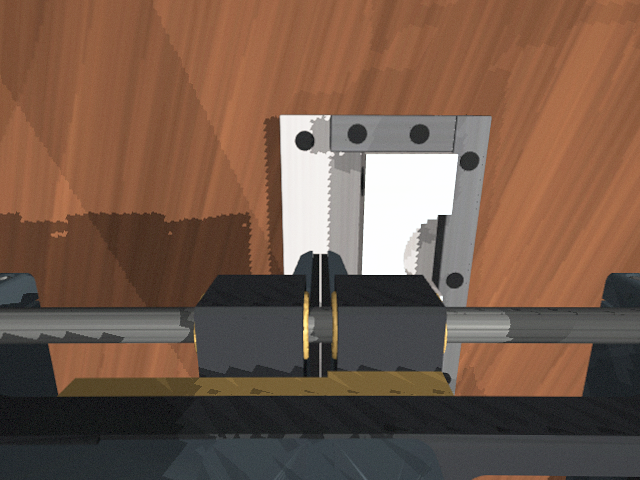

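The cap looks flush against both stops in the wrist view: its end at row 152, its feet at x≈455. I'll correct the roll, lower, and nudge.

>>> servo_tool(
  plan=[
    [[2.6, -0.5, 0], [0, 3, 0], 0],
    [[0, 0, 0], [0, 0, 14], 0],
    [[0, 0, 0], [0, 0, 18], 0],
    [[0, 0, 0], [0, 0, 16], 0],
    [[0, 0, 0], [0, 0, 8], 0],
    [[0, 0, 0], [0, 0, 3], 0],
    [[0, 0, 0], [3, 0, 0], 0],
    [[0, 0, 0], [3, 0, 0], 0],
    [[0, 0, 0], [0, 0, 0], 0],
    [[0, 0, 0], [0, 0, 0], 0],
  ],
)

```text
time_s: 36.9
ee_pos: [503.3, -315.0, 19.8]
ee_rot: [179.8, -0.0, 17.7]
force: [0.1, 0.4, -0.0]
gripper_width: 0.5
```

>>> servo_tool(
  plan=[
    [[0, 0, 0], [2, 0, 0], 0],
    [[0, 0, 0], [2, 0, 0], 0],
    [[0, 0, 0], [2, 0, 0], 0],
    [[0, 0, 0], [1.5, 0, 0], 0],
    [[0, 0, 0], [1.5, 0, 0], 0],
    [[0, 0, 0], [1.5, 0, 0], 0],
    [[0, 0, 0], [1.5, 0, 0], 0],
    [[0, 0, 0], [1.5, 0, 0], 0],
    [[0, 0, 0], [0, 0, 0], 0],
    [[0, 0, 0], [0, 0, 0], 0],
  ],
)

```text
time_s: 38.15
ee_pos: [509.8, -313.0, 20.3]
ee_rot: [180.0, 0.7, 17.8]
force: [-1.0, 0.0, -0.2]
gripper_width: -0.1
```

It stopped against the cap after about 7 mm. I'll back away, raise, and clear the view.

>>> servo_tool(
  plan=[
    [[0, 0, 0], [-6, 0, 0], 0],
    [[0, 0, 0], [-8, 0, -3], 0],
    [[0, 0, 0], [0, 0, -20], 0],
    [[0, 0, 0], [0, 0, -30], 0],
    [[0, 0, 0], [0, 0, -30], 0],
    [[0, 0, 0], [-30, -20, -30], 0],
    [[0, 0, 0], [-30, -50, -20], 0],
    [[0, 0, 0], [-20, -50, -10], 0],
    [[0, 0, 0], [0, -50, 0], 0],
    [[0, 0, 0], [0, -50, 0], 0],
  ],
)

```text
time_s: 39.4
ee_pos: [350.2, -129.8, 169.3]
ee_rot: [179.8, 0.3, 17.4]
force: [1.5, 0.0, -0.5]
gripper_width: 0.5
```

>>> servo_tool(
  plan=[
    [[0, 0, 0], [-10, -50, 0], 0],
    [[0, 0, 0], [-10, -50, 0], 0],
    [[0, 0, 0], [-10, -50, 0], 0],
    [[0, 0, 0], [0, -40, 0], 0],
    [[0, 0, 0], [0, -30, 0], 0],
    [[0, 0, 0], [0, 0, 0], 0],
    [[0, 0, 0], [0, 0, 0], 0],
    [[0, 0, 0], [0, 0, 0], 0],
    [[0, 0, 0], [0, 0, 0], 0],
    [[0, 0, 0], [0, 0, 0], 0],
  ],
)

```text
time_s: 40.65
ee_pos: [250.7, 75.9, 169.7]
ee_rot: [179.8, -0.3, 17.2]
force: [0.5, -0.2, 0.6]
gripper_width: 0.1
```

```bash
python3 - <<'E'
from h import *
c=Cam('side');c.save('s20.png',(400,270,500,345),8)
c=Cam('top');c.save('t20.png',(400,145,520,235),6.6)
c.save('t20full.png')
E
```

```text
(no output)
```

View pics/s20.png

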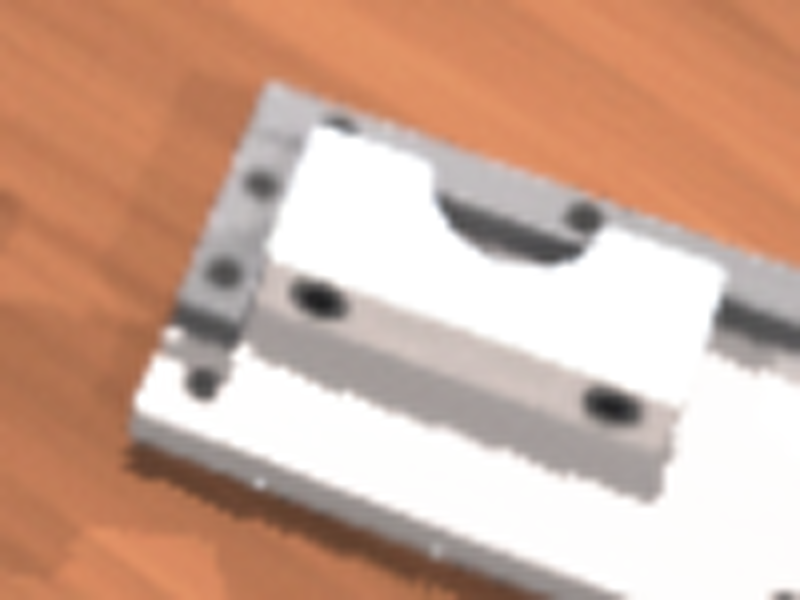

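View pics/t20.png

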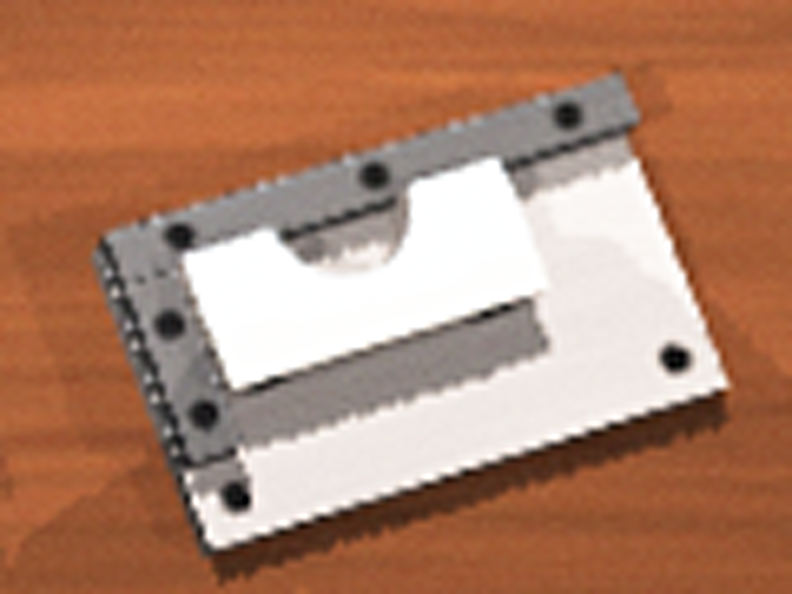

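View pics/t20full.png

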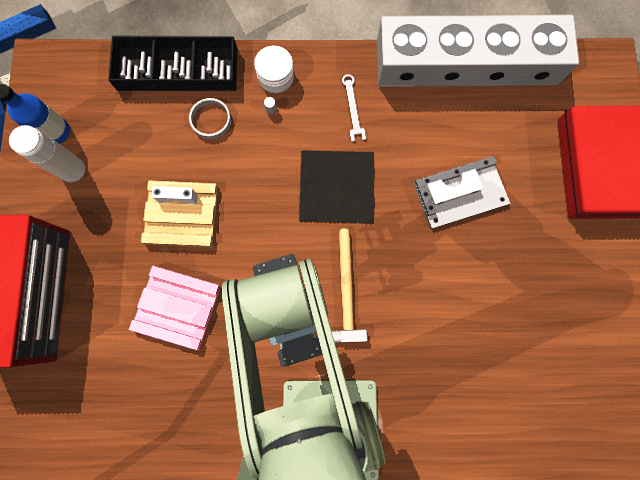

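Both views show the cap flat in the corner, touching the rail and the stop, and the shorter cap still in the rack. I'll do one numeric check.

```bash
python3 - <<'E'
from h import *
print(env.state()["force"],env.state()["ee_pos"])
c=Cam('top'); g=cv2.cvtColor(c.im,cv2.COLOR_RGB2HSV).astype(int)
m=(g[...,1]<30)&(g[...,2]>252); m[:165]=0;m[206:]=0;m[:,:425]=0;m[:,486:]=0
for k in comps(m,200): print("cap",rect(c.plane(k.reshape(-1,2),40)))
r=c.plane(np.array([(634,128),(505,165),(395,200),(285,235)])/6.6+[400,145],30)[:,:2]; print(r.round(1))
d=r[0]-r[-1]; print("rail yaw",np.degrees(np.arctan2(d[0],-d[1])))
f=c.plane(np.array([(186,253),(278,230),(412,181),(500,157),(548,290),(237,388)])/6.6+[400,145],40)[:,:2]
th=np.radians(17.3);X=np.array([np.cos(th),np.sin(th)]);Y=np.array([-X[1],X[0]])
print("rail x'",(r@X).round(1),"cap pts x'",(f@X).round(1),"y'",(f@Y).round(1))
st=c.plane(np.array([(237,455)])/6.6+[400,145],30)[:,:2]; print("stop y'",st@Y)
E
```

```text
[-0.6171949  -0.49441257 -0.30126326] [250.5812457   76.0571465  169.69523715]
cap ((541.269287109375, -299.5262145996094), (49.71014404296875, 120.09481811523438), 17.487422943115234)
[[ 597.  -404.4]
 [ 583.3 -356.6]
 [ 570.3 -315.9]
 [ 557.4 -275.4]]
rail yaw 17.067895227938646
rail x' [449.7 450.9 450.6 450.3] cap pts x' [452.5 450.6 453.2 452.  400.4 400.3] y' [-389.  -423.3 -475.5 -508.9 -507.  -388.9]
stop y' [-383.59430051]
```

The end-stop number disagrees by about 5 mm (hand-read corner), while the stalled push and the other calibration (-388.6) say flush. I'll check with the wrist camera crop taken after the end push.

```bash
python3 -c "
import cv2
i=cv2.imread('pics/w18.png')[105:255,320:500]; cv2.imwrite('pics/w18c.png',cv2.resize(i,None,fx=4,fy=4,interpolation=cv2.INTER_CUBIC))"; python3 go.py 500 -290 170 17.3 9
```

```text
pos [250.6  76.2 169.7] rot [179.8  -0.3  17.2] F [ 0.8 -0.4  0.4] w 0.4 t 40.8
[0.0, -0.0, -0.0] [14.4, 47.1, 0.2]
[0.0, -0.0, -0.0] [14.4, 47.1, 0.2]
[0.0, -0.0, -0.0] [14.4, 47.1, 0.2]
[0.0, -0.0, -0.0] [14.4, 47.1, 0.1]
[0.0, -0.0, -0.0] [14.4, 47.1, 0.1]
[0.0, -0.0, -0.0] [14.4, 47.1, 0.1]
[0.0, -0.0, -0.0] [14.4, 47.1, 0.1]
[0.0, -0.0, -0.0] [14.4, 47.1, 0.0]
[0.0, -0.0, -0.0] [14.4, 47.1, -0.0]
```

View pics/w18c.png

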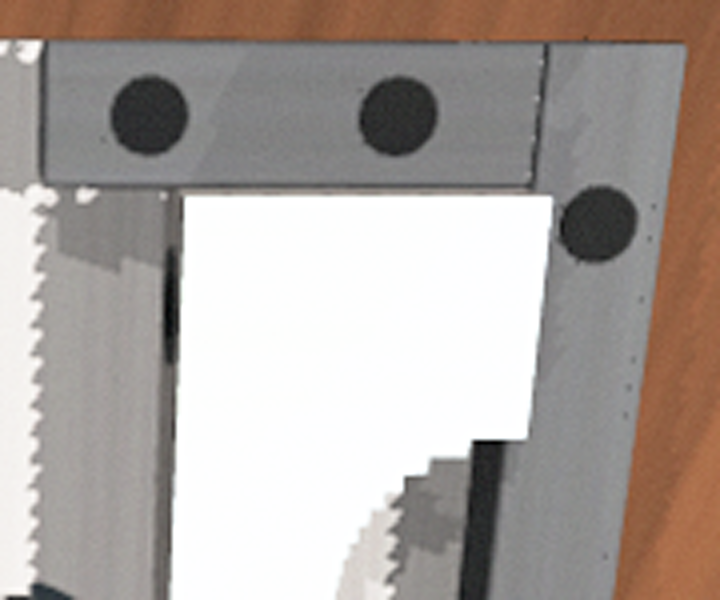

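In the crop, the stop's inner edge (row 186) is directly adjacent to the cap's end face (rows 188–195), with no plate visible between them. I'll take one last wrist picture after the final nudge to confirm.

>>> servo_tool(
  plan=[
    [[0, 0, 0], [14, 47, 0], 0],
    [[0, 0, 0], [14, 47, 0], 0],
    [[0, 0, 0], [14, 47, 0], 0],
    [[0, 0, 0], [14, 47, 0], 0],
    [[0, 0, 0], [14, 47, 0], 0],
    [[0, 0, 0], [14, 47, 0], 0],
    [[0, 0, 0], [14, 45, 0], 0],
    [[0, 0, 0], [10, 30, 0], 0],
    [[0, 0, 0], [0, 0, 0], 0],
    [[0, 0, 0], [0, 0, 0], 0],
  ],
)

```text
time_s: 42.05
ee_pos: [467.8, -241.5, 170.1]
ee_rot: [179.9, -0.4, 17.5]
force: [0.1, 0.8, -0.4]
gripper_width: 0.1
```

```bash
python3 - <<'E'
from h import *
s=env.state();print(s["ee_pos"],s["force"])
c=Cam('wrist'); c.save('w21.png')
np.savez('w21.npz',K=c.K,d=c.d,e=c.e,R=c.R); print(c.e)
E
```

```text
[ 467.83967922 -241.47997545  170.13221639] [ 0.12638337  0.79892852 -0.36342856]
[ 445.13654942 -172.50688572  340.76365144]
```

View pics/w21.png

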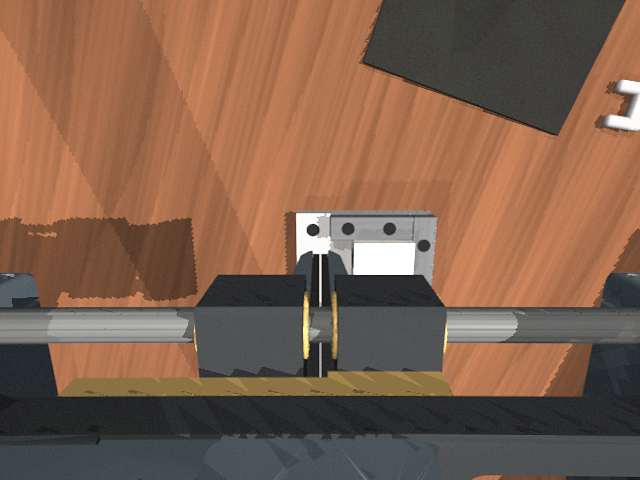

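```bash
python3 - <<'E'
from h import *
c=Cam('wrist'); c.save('w21c.png',(285,200,445,280),5)
th=np.radians(17.3);X=np.array([np.cos(th),np.sin(th)]);Y=np.array([-X[1],X[0]])
for x in (365,385,405):
    print(x,[int(v) for v in c.im[205:256,x].mean(1)])
for r in (236,237,238,239,240,241,242,243,244): print(r,(c.plane([(385,r)],30)[:,:2]@Y).round(1),(c.plane([(385,r)],40)[:,:2]@Y).round(1))
E
```

```text
365 [119, 119, 120, 117, 122, 128, 137, 141, 114, 71, 68, 73, 123, 163, 161, 161, 161, 159, 156, 158, 157, 163, 164, 158, 147, 147, 147, 149, 152, 150, 152, 150, 151, 154, 143, 166, 180, 175, 249, 255, 255, 255, 255, 255, 255, 255, 255, 255, 255, 255, 255]
385 [120, 119, 120, 117, 121, 129, 131, 135, 116, 68, 73, 76, 126, 160, 166, 161, 160, 161, 134, 67, 46, 54, 48, 51, 50, 52, 46, 44, 89, 139, 153, 154, 153, 150, 145, 168, 193, 166, 254, 255, 255, 255, 255, 255, 255, 255, 255, 255, 255, 255, 255]
405 [121, 119, 117, 117, 119, 129, 141, 142, 103, 70, 68, 74, 130, 164, 164, 162, 164, 159, 158, 163, 162, 161, 161, 161, 160, 152, 151, 147, 149, 153, 155, 150, 153, 148, 141, 163, 187, 179, 255, 255, 255, 255, 255, 255, 255, 255, 255, 255, 255, 255, 255]
236 [-385.] [-382.1]
237 [-385.8] [-383.]
238 [-386.7] [-383.8]
239 [-387.6] [-384.7]
240 [-388.5] [-385.6]
241 [-389.4] [-386.4]
242 [-390.3] [-387.3]
243 [-391.2] [-388.1]
244 [-392.1] [-389.]
```

View pics/w21c.png

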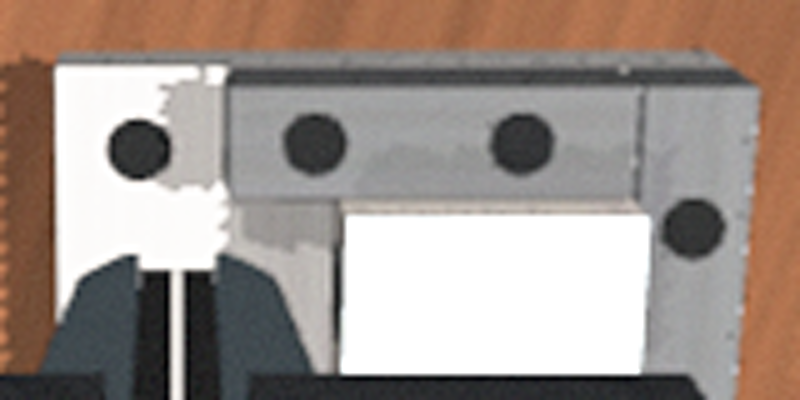

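The stop edge comes out at y' = -388.1 and the cap end at y' = -387.8, so the gap is zero within error. I'm handing it in.

```bash
python3 -c "
from workcell import env
print(env.job_done())"
```

```text
the job is handed in; nothing more can be done
None
```

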